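# Post used culture dishes into a locked discard box

## Task

Clear the used culture dishes from the bench into the discard box. Turn the wing knob on its lid about a quarter turn to free the sprung flap, push every dish lying on the bench in through the flap and let it swing shut, then turn the knob back so that the flap is locked again. Leave the reagent bottles where they are.

Things in the scene. Friction and masses are not known exactly. Their poses are not given: they have to be found in the camera images.
- discard_box: grey sheet-steel discard box, clear front pane, fixed to the bench, 190 (x) x 210 (y) x 190 mm high. Origin: centre of underside; -x is its front (robot side), z up. Fixed aluminium lid, top at z = 190 mm, 6 mm larger than the box; in it an oblong mouth, x -37 to +72, y -77 to +77 mm, closed flush by the flap. Wing knob on the lid in front of the mouth, axis at x = -66, y = 0
- mouth (a point): centre of the mouth, level with the lid's top (x = 17.5, y = 0, z = 190 mm in the box); axes as the box. A dish held level here, fingers at its +y and -y sides (along the hinge), goes in with room all round. The box inside is empty and 180 mm deep. With dish and fingertips pushed 40 to 50 mm below the lid's top the flap stands steep enough for the released dish to slide off it
- flap (a joint): angle of the flap, rad: 0 shut, grows as it swings down into the box, stop at 1.35. Steel plate 105 (x) x 150 (y) x 3 mm hinged along the mouth's far (+x) edge. A spring shuts it (0.06 N m at 0, 0.13 at 0.9 rad): a dish lying on it will not open it. Push it down with dish and fingers (1 to 5 N), hold it at 0.75 or more until the released dish has slid off. Blocked while the knob is locked
- wing_knob (a joint): knob angle, rad, 0 to 1.57, counter-clockwise from above; stays where left (0.05 N m). 0: wing along the box's x axis, hidden tongue under the flap's free edge, locked (below 0.3). 1.57: wing along the box's y axis, flap free (from 1.1 on). Found within 0.25 of locked
- knob_top (a point): point on the knob's axis at the top of the wing (x = -66, y = 0, z = 230 mm in the box); axes as the box, does not turn. The black wing is 46 mm long, 12 mm thick, with upright faces from 8 to 40 mm above the lid
- dish_0: used culture dish with its lid on: clear flat round dish, 59 mm across and 11.5 mm high, about 25 g, lying flat on the bench. Origin: centre of its underside; z up. Fingers can take it across its rim from any side. Three to five of dish_0..dish_4 are present
- dish_1: used culture dish with its lid on: clear flat round dish, 59 mm across and 11.5 mm high, about 25 g, lying flat on the bench. Origin: centre of its underside; z up. Fingers can take it across its rim from any side. Three to five of dish_0..dish_4 are present
- dish_2: used culture dish with its lid on: clear flat round dish, 59 mm across and 11.5 mm high, about 25 g, lying flat on the bench. Origin: centre of its underside; z up. Fingers can take it across its rim from any side. Three to five of dish_0..dish_4 are present
- dish_3: used culture dish with its lid on: clear flat round dish, 59 mm across and 11.5 mm high, about 25 g, lying flat on the bench. Origin: centre of its underside; z up. Fingers can take it across its rim from any side. Three to five of dish_0..dish_4 are present
- dish_4: used culture dish with its lid on: clear flat round dish, 59 mm across and 11.5 mm high, about 25 g, lying flat on the bench. Origin: centre of its underside; z up. Fingers can take it across its rim from any side. Three to five of dish_0..dish_4 are present
- buffer_bottle: bystander: white reagent bottle, 66 mm across, 128 mm high; origin at the centre of its underside, z up
- amber_bottle: bystander: amber reagent bottle with a white cap, 58 mm across, 112 mm high; origin at the centre of its underside, z up
- dropper_bottle: bystander: small bottle, 34 mm across, 78 mm high; origin at the centre of its underside, z up

How it is judged:
On the way, in this order (a step that is already met when the one before it is completed fails the run):
1. the knob is turned to free the flap (value of joint wing_knob above 1.1 rad), for 0.2 s.
2. every dish is in the box and the flap has swung shut (z of dish_0 in the frame of discard_box between -0.01 and 0.15 m and x of dish_0 in the frame of discard_box between -0.095 and 0.095 m and y of dish_0 in the frame of discard_box between -0.105 and 0.105 m and z of dish_1 in the frame of discard_box between -0.01 and 0.15 m and x of dish_1 in the frame of discard_box between -0.095 and 0.095 m and y of dish_1 in the frame of discard_box between -0.105 and 0.105 m and z of dish_2 in the frame of discard_box between -0.01 and 0.15 m and x of dish_2 in the frame of discard_box between -0.095 and 0.095 m and y of dish_2 in the frame of discard_box between -0.105 and 0.105 m and z of dish_3 in the frame of discard_box between -0.01 and 0.15 m and x of dish_3 in the frame of discard_box between -0.095 and 0.095 m and y of dish_3 in the frame of discard_box between -0.105 and 0.105 m and z of dish_4 in the frame of discard_box between -0.01 and 0.15 m and x of dish_4 in the frame of discard_box between -0.095 and 0.095 m and y of dish_4 in the frame of discard_box between -0.105 and 0.105 m and value of joint flap below 0.06 rad), for 0.3 s.
At the end, for the whole second after the job is handed in: every dish present lies at rest in the discard box (within the walls and at least 40 mm below the lid), the flap is shut (below 0.06 rad) and the wing knob is back at locked (below 0.3 rad) (all of step 2 and linear speed of each of dish_0, dish_1, dish_2, dish_3, dish_4 below 0.03 m/s and value of joint wing_knob below 0.3 rad); the robot touches nothing.
It fails at once if the buffer bottle is pushed more than 3 cm or tipped (distance of buffer_bottle from where it was at the start of the episode above 0.03 m or angle between buffer_bottle's own z axis and vertical above 0.5 rad).
It fails at once if the amber_bottle is pushed more than 3 cm or tipped (distance of amber_bottle from where it was at the start of the episode above 0.03 m or angle between amber_bottle's own z axis and vertical above 0.5 rad).
It fails at once if the dropper bottle is pushed more than 3 cm or tipped (distance of dropper_bottle from where it was at the start of the episode above 0.03 m or angle between dropper_bottle's own z axis and vertical above 0.5 rad).
Of dish_0, dish_1, dish_2, dish_3, dish_4 only 3 to 5 are there at a start; the rules pass over those that are not, and their reading is None.
At some moment in a run one of dish_0, dish_1, dish_2, dish_3, dish_4 may be knocked a few centimetres aside while the robot is not near it.
Once in a run the grip may slacken for a moment while it holds something.
It also fails if it takes over 210 s, if anything falls off the work surface, if the arm or the gripper's body presses on something with over 40 N, if the wrist force passes 120 N, or if a joint passes its speed limit or range.

## Robot

A 7-joint arm with a two-finger parallel gripper is mounted at the origin on a cart in front of the work surface, level with it; the furniture and walls round the work are solid. World frame = base frame: x ahead of the robot, y to its left, z up, the work surface at z = 0. Lengths are in m, angles in rad, forces in N, time in s.
With the tool pointing down it reaches from about 0.425 to 0.8 m from the base axis. Payload 8.3 kg.
Tool frame: the origin (TCP) lies midway between the tips of the shut fingers; the grasp point (between the pads) lies robot.grip_point_offset behind it (robot.grip_point_offset is the distance from the TCP to the grasp point, in m); z points along the fingers, y is the direction in which the jaws open and shut (so a half turn about z gives the same grasp; the last joint's range is limited). The gripper opens to 85 mm and grips with 20 to 120 N. Pads are 22 mm wide; open, the fingers measure 114 mm over their backs; the gripper's body (76 mm by 85 mm) begins 54 mm behind the grasp point. The pads swing forward as they close: fully open they stand 13 mm farther back than shut.
Start: joints at [-1.289, 0.383, 0.016, 1.37, -0.006, 1.388, -0.046], TCP at [0.211, 0.588, 0.231] pointing down, gripper open.
Joint ranges: [-2.95, 2.95], [-0.25, 2.06], [-1.52, 1.56], [0.18, 2.33], [-1.44, 4.58], [0.02, 2.06], [-3.01, 3.01]. Speed limits (rad/s): [2.39, 2.39, 3.01, 3.01, 3.14, 3.14, 3.14].

## Interface

Orientations are given as a 3x3 rotation matrix whose columns are the frame's x, y, z axes.
In Python, from rig import robot gives the robot as it stands.
- The arm moves only by the shell command python3 -m handwheel 'ROWS' [FORCE]. ROWS is a JSON object of lists of equal length, an entry for each row: "gripper": the closure in counts, from 0 (fully open) to 255 (shut); "delta_pos": the shift along the tool's x, y, z in mm, a list of three; "twist": the turn, a rotation vector about the tool's x, y, z in degrees, a list of three. In form: {"gripper": [gripper, ...], "delta_pos": [[tx, ty, tz], ...], "twist": [[ax, ay, az], ...]}. A call has exactly 8 rows; each row is the pose to reach, as a shift and turn from the pose commanded when the call began, along the tool's axes at that moment; what a row does not reach only later rows make up. A row lasts 1/10 s, in which the tool goes at most 50 mm and 8.59 degrees, less where a joint would pass 70% of its speed; a pose out of reach is approached as far as the arm can. A call with a gripper value outside its range is refused whole. The fingers move at their own pace and stop on an object; FORCE is the grip in N (left out, the last holds). Time passes only in rows, so rows that repeat a pose let the fingers close, or fill a call up. It gives the time, the measured TCP pose, the force and the opening at its end, in the units of the state.
- robot.sense(): the state, without advancing time (a new reading comes with each control period).
- robot.capture(name): name is "scene" or "top" or "wrist"; returns a dict with "image" (400x640x3 uint8, blue, green, red), "depth" (400x640 float32, m along the optical axis (not along the pixel's ray), 0 where there is no reading), "vertical_fov" (degrees; the focal length in pixels is half the picture's height over the tangent of half this angle, whatever the lens; pixels are square), "cx", "cy" (the principal point, pixels), "camera_from_world" (4x4, takes a point from world to camera coordinates). Camera axes: x right, y up, looking along -z (the intrinsics and any distortion apply to the point x, -y, -z); pixel columns grow to the right and rows downward; lengths in m; the calibration is good to about 2 mm. A picture is of the moment at which its call begins.
- robot.finish_job(): hands the job in, once; it reports no verdict.
The state is a dict: "time": time; "joints": joint angles; "dq": joint speeds; "effort": joint torques, N m; "ee_pos": TCP position; "eef_rot": TCP orientation; "ft_force": force on the tool from outside, world axes, zero at the start; "torque": the same for the moment, N m; "finger_gap": opening from 0.0 (shut) to 1.0 (fully open).
Only numpy, scipy, OpenCV 4.12 (cv2) and the standard library are available. Lean on these libraries where they do the work, as an engineer would, in place of code of your own. Each camera call takes 0.05 s, during which the arm holds its last target.

## Working session

There is one attempt and no reset: what is moved stays moved. The work goes in short steps, Python scripts to look and compute and a shell command to move; the robot and the scene stay as the last step left them, time stands still between calls to the robot, and variables do not carry over. Pictures are saved under pics/ and viewed, and the job is handed in when it is done.

```bash
ls; mkdir -p pics; python3 - <<'E'
from rig import robot
import cv2
print(robot.sense(), robot.grip_point_offset)
for n in ["scene","top","wrist"]:
    c=robot.capture(n); cv2.imwrite(f"pics/{n}0.png",c["image"]); print(n,c["vertical_fov"],c["cx"],c["cy"],c["camera_from_world"].round(4).tolist(),[k for k in c])
E
```

```text
pics
{'time': 0.0, 'joints': array([-1.28891153,  0.38426332,  0.0163604 ,  1.37119959, -0.00631589,
        1.38816282, -0.04651657]), 'dq': array([ 0.00048338, -0.00020479, -0.00136978, -0.00071835, -0.00130138,
       -0.0003329 , -0.00090852]), 'effort': array([-6.32748356e-05, -6.27603292e+01,  8.44358392e-01, -3.71814430e+01,
        1.67238439e-02,  1.43957284e-02,  2.83699144e-07]), 'ee_pos': array([0.21102785, 0.58775373, 0.23024247]), 'eef_rot': array([[-9.41167341e-01,  3.37940241e-01, -6.54977332e-04],
       [ 3.37940875e-01,  9.41165477e-01, -1.87329914e-03],
       [-1.66211096e-05, -1.98443158e-03, -9.99998031e-01]]), 'ft_force': array([ 0.43769289,  0.16824084, -0.61335451]), 'torque': array([-0.03191535, -0.02004061, -0.01952886]), 'finger_gap': 0.9964376634344609} 0.0187
scene 52.43480073338271 316.17401577828747 204.67773991521923 [[-0.8819, -0.4712, 0.0154, 0.5311], [0.2511, -0.4418, 0.8613, -0.2852], [-0.399, 0.7635, 0.5079, -1.2278], [0.0, 0.0, 0.0, 1.0]] ['image', 'depth', 'vertical_fov', 'cx', 'cy', 'camera_from_world']
top 44.50464858802813 316.0916672750529 202.92426319359367 [[-0.0189, -0.9998, -0.0113, 0.0502], [0.9921, -0.0201, 0.1237, -0.6203], [-0.1239, -0.0089, 0.9923, -1.6101], [0.0, 0.0, 0.0, 1.0]] ['image', 'depth', 'vertical_fov', 'cx', 'cy', 'camera_from_world']
wrist 70.33265352810776 322.649092032988 199.06847607922379 [[0.3377, 0.9413, -0.0023, -0.624], [-0.8917, 0.3191, -0.3211, 0.0429], [-0.3015, 0.1105, 0.9471, -0.3795], [0.0, 0.0, 0.0, 1.0]] ['image', 'depth', 'vertical_fov', 'cx', 'cy', 'camera_from_world']
```

View pics/scene0.png

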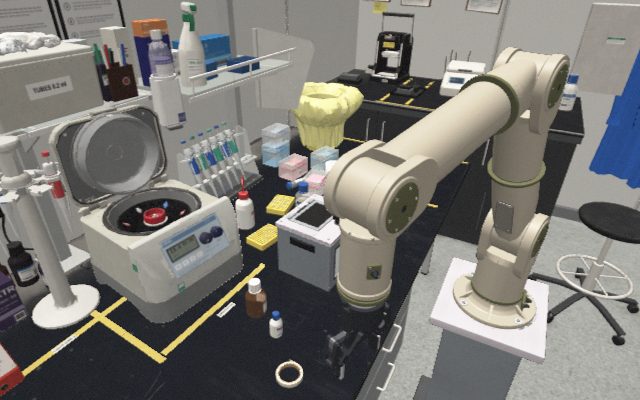

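View pics/top0.png

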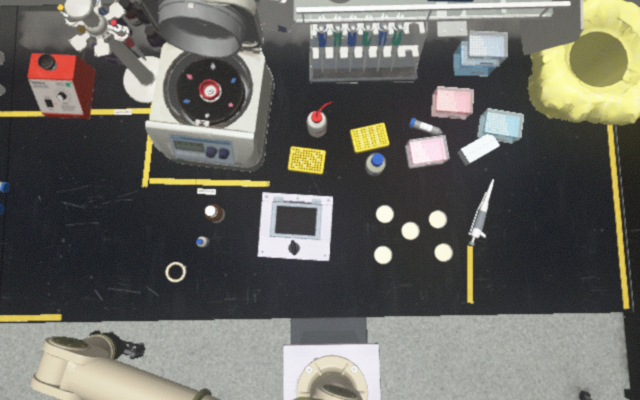

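View pics/wrist0.png

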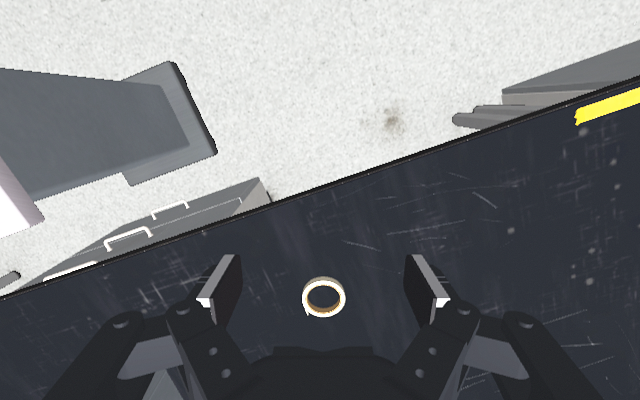

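The top view shows the box at about (295,227) with the knob at (293,247). Five pale dishes lie at about (385,214), (437,219), (410,231), (383,255) and (443,253). The bottles are at (213,213), (202,242) and (375,163). Next I'll measure.

```bash
cat > h.py <<'E'
from rig import robot
import numpy as np, cv2
def ray(c,u,v):
    f=200/np.tan(np.radians(c["vertical_fov"])/2)
    return np.array([(u-c["cx"])/f,-(v-c["cy"])/f,-1.0])
def world(c,u,v,d=None):
    if d is None: d=c["depth"][int(round(v)),int(round(u))]
    T=np.linalg.inv(c["camera_from_world"]); return (T@np.append(ray(c,u,v)*d,1))[:3]
def onplane(c,u,v,z):
    T=np.linalg.inv(c["camera_from_world"]); o=T[:3,3]; r=T[:3,:3]@ray(c,u,v); return o+r*(z-o[2])/r[2]
def proj(c,p):
    f=200/np.tan(np.radians(c["vertical_fov"])/2)
    q=c["camera_from_world"]@np.append(p,1); return np.array([c["cx"]+f*q[0]/-q[2], c["cy"]+f*q[1]/q[2]])
def crop(c,u0,v0,u1,v1,s,name):
    cv2.imwrite(name,cv2.resize(c["image"][v0:v1,u0:u1],None,fx=s,fy=s,interpolation=cv2.INTER_CUBIC))
E
python3 - <<'E'
from h import *
c=robot.capture("top")
for n,u,v in [("d",385,214),("d",437,219),("d",410,231),("d",383,255),("d",443,253),("lidTL",266,198),("lidTR",328,198),("lidBL",263,255),("lidBR",327,256),("knob",293,247),("amber",211,212),("drop",201,241),("bot",375,160)]:
    print(n,world(c,u,v).round(4))
hsv=cv2.cvtColor(c["image"],cv2.COLOR_BGR2GRAY)[195:275,360:470]
n,l,st,ce=cv2.connectedComponentsWithStats((hsv>120).astype(np.uint8))
for i in range(1,n):
    if st[i,4]>30:
        u,v=ce[i]+[360,195]; print(st[i],(u,v),onplane(c,u,v,.0115).round(4))
crop(c,250,185,340,265,8,"pics/c1.png"); crop(c,360,190,480,280,6,"pics/c2.png")
E
```

```text
d [ 0.5816 -0.196   0.0131]
d [ 0.5609 -0.3721  0.0129]
d [ 0.5222 -0.2794  0.0087]
d [ 0.4428 -0.1851  0.0058]
d [ 0.4456 -0.3873  0.0098]
lidTL [0.6207 0.1902 0.1892]
lidTR [ 6.172e-01 -1.000e-04  1.869e-01]
lidBL [0.4468 0.2001 0.1919]
lidBR [0.4401 0.0068 0.1901]
knob [0.4678 0.1068 0.2307]
amber [0.5893 0.3764 0.113 ]
drop [0.4985 0.4165 0.0773]
bot [ 0.7452 -0.1549  0.1291]
[ 16  10  18  18 260] (np.float64(384.4230769230769), np.float64(213.55769230769232)) [ 0.5833 -0.1943  0.0115]
[ 69  15  18  19 266] (np.float64(437.4511278195489), np.float64(218.88721804511277)) [ 0.5614 -0.374   0.0115]
[ 41  27  19  18 266] (np.float64(410.06390977443607), np.float64(230.41353383458647)) [ 0.524  -0.2792  0.0115]
[ 74  48  19  19 275] (np.float64(443.1490909090909), np.float64(252.00727272727272)) [ 0.4489 -0.3876  0.0115]
[ 14  51  18  18 265] (np.float64(382.69056603773583), np.float64(254.52830188679246)) [ 0.4443 -0.1834  0.0115]
[107  51   3  29  87] (np.float64(468.0), np.float64(260.0)) [ 0.4205 -0.4697  0.0115]
```

View pics/c1.png

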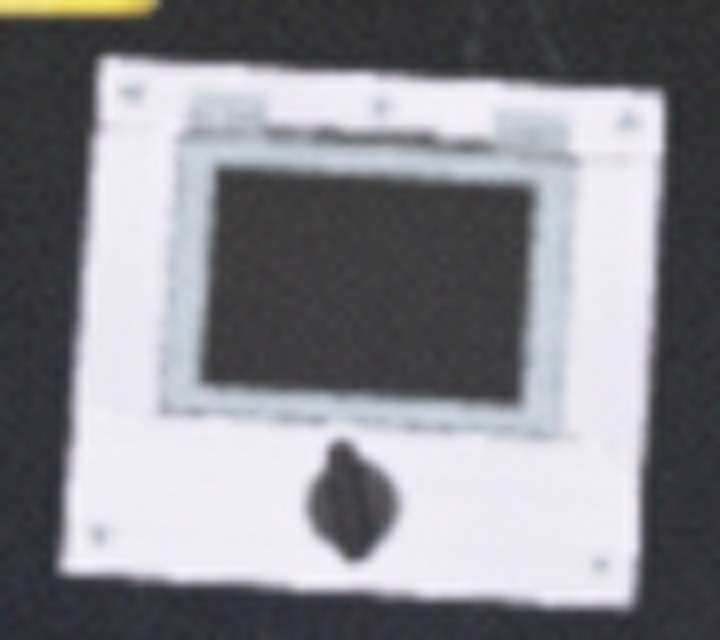

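View pics/c2.png

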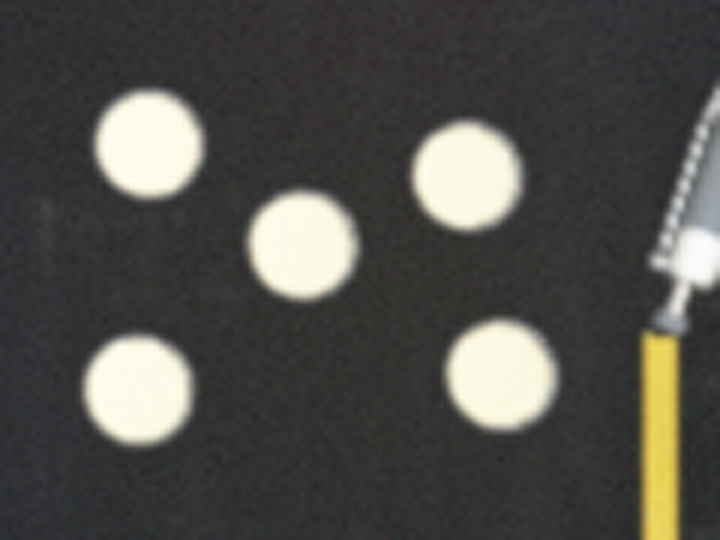

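```bash
python3 - <<'E'
from h import *
c=robot.capture("top")
f=lambda x,y:(250+(x+.5)/8-.5,185+(y+.5)/8-.5)
P=np.array([onplane(c,*f(*p),.19) for p in [(100,58),(665,90),(62,575),(637,607)]])
print(P.round(4)); 
# fit: box pts TL=(+x,+y)...: lid 196? x +-.098/.101, y +-.108/.111
for e in (.003,.006):
    B=np.array([[.095+e,.105+e],[.095+e,-.105-e],[-.095-e,.105+e],[-.095-e,-.105-e]])
    W=P[:,:2]; m=W.mean(0); H=(W-m).T@B; th=np.arctan2(H[1,0]-H[0,1],H[0,0]+H[1,1])
    R=np.array([[np.cos(th),-np.sin(th)],[np.sin(th),np.cos(th)]]); print(e,m,th,((W-m)@R-B).round(4).tolist())
for nm,q,z in [("mouth",(.0175,0),.19),("knob",(-.066,0),.23)]:
    p=m+R@np.array(q); print(nm,p,p-0,proj(c,[*p,z]), np.hypot(*p))
# knob tips
a=onplane(c,*f(340,447),.23);b=onplane(c,*f(355,558),.23);print(a,b,np.linalg.norm(a-b),(a+b)/2,np.degrees(np.arctan2(*(a-b)[[1,0]])),np.degrees(th))
s=robot.capture("scene"); crop(s,260,190,360,300,7,"pics/s1.png")
for nm,q,z in [("mouth",(.0175,0),.19),("knob",(-.066,0),.23),("fl",(-.101,.111),.19),("fr",(-.101,-.111),.19)]:
    p=m+R@np.array(q); u,v=proj(s,[*p,z]); print(nm,u,v,(u-260)*7,(v-190)*7)
E
```

```text
[[ 6.401e-01  2.021e-01  1.900e-01]
 [ 6.232e-01 -1.460e-02  1.900e-01]
 [ 4.428e-01  2.175e-01  1.900e-01]
 [ 4.267e-01  5.000e-04  1.900e-01]]
0.003 [0.53320685 0.10140396] -0.07651288213880696 [[0.0009, 0.0006], [0.0006, -0.0008], [-0.001, 0.0009], [-0.0005, -0.0007]]
0.006 [0.53320685 0.10140396] -0.07651383857894684 [[-0.0021, -0.0024], [-0.0024, 0.0022], [0.002, -0.0021], [0.0025, 0.0023]]
mouth [0.55065565 0.10006628] [0.55065565 0.10006628] [295.64248647 220.14062817] 0.5596739297735156
knob [0.46739995 0.10644895] [0.46739995 0.10644895] [293.14802617 247.12573168] 0.4793684339143983
[0.48713857 0.10939848 0.23      ] [0.44628644 0.1044003  0.23      ] 0.041156744861051926 [0.46671251 0.10689939 0.23      ] 6.975363588807707 -4.38392002491891
mouth 316.5621723875543 213.429455301555 395.9352067128802 164.00618711088507
knob 340.30289043994526 210.26704707967505 562.1202330796168 141.86932955772537
fl 330.97524400886215 243.1364370086574 496.82670806203504 371.9550590606018
fr 366.341287078704 209.16149935039522 744.389009550928 134.13049545276652
```

View pics/s1.png

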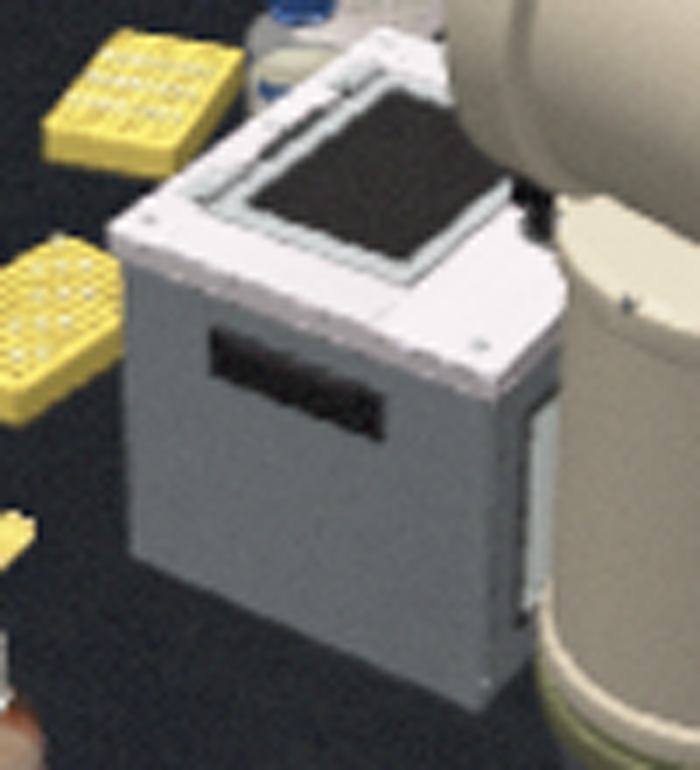

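```bash
cat >> h.py <<'E'
def go(pos,yaw_y,rotdown=True):
    """delta in tool axes (mm) and twist to reach TCP pos with tool y at azimuth yaw_y deg, tool down"""
    from scipy.spatial.transform import Rotation as Ro
    s=robot.sense(); R=s["eef_rot"]; d=R.T@(np.array(pos)-s["ee_pos"])*1000
    a=np.radians(yaw_y); y=np.array([np.cos(a),np.sin(a),0]); z=np.array([0,0,-1.]); x=np.cross(y,z)
    w=Ro.from_matrix(R.T@np.stack([x,y,z],1)).as_rotvec(degrees=True)
    print("t",s["time"],"d",d.round(1),"tw",w.round(2),"pos",s["ee_pos"].round(4),"yaw",np.degrees(np.arctan2(R[1,1],R[0,1])).round(2),"F",s["ft_force"].round(1),"gap",round(s["finger_gap"],3),"q7",s["joints"][6].round(2))
E
python3 -m handwheel '{"gripper":[0,0,0,0,0,0,0,0],"delta_pos":[[0,0,-35],[-10,-9,-70],[-42,-38,-70],[-78,-70,-70],[-114,-103,-70],[-150,-136,-70],[-186,-168,-70],[-222,-201,-70]],"twist":[[0,0,0],[0,0,8],[0,0,16],[0,0,24],[0,0,32],[0,0,40],[0,0,48],[0,0,56]]}' 30
python3 -c "
from h import *
go([.4672,.1066,.29],-83)"
```

```text
time: 1.1
ee_pos: [0.3528, 0.3221, 0.3014]
eef_rot: [[-0.241, 0.971, 0.0], [0.971, 0.241, 0.001], [0.001, 0.0, -1.0]]
ft_force: [0.5, 0.8, 0.6]
finger_gap: 1.001
t 1.1 d [-236.8   59.2   11.3] tw [-2.000e-02 -4.000e-02  9.692e+01] pos [0.3528 0.3221 0.3014] yaw 13.92 F [0.5 0.8 0.6] gap 1.001 q7 -0.55
```

```bash

python3 -m handwheel '{"gripper":[0,0,0,0,0,0,0,0],"delta_pos":[[-40,10,0],[-80,20,0],[-120,30,0],[-160,40,0],[-200,50,0],[-237,59,0],[-237,59,0],[-237,59,0]],"twist":[[0,0,8],[0,0,16],[0,0,24],[0,0,32],[0,0,40],[0,0,48],[0,0,56],[0,0,64]]}'
python3 -c "
from h import *
go([.4672,.1066,.29],-83)
c=robot.capture('wrist');cv2.imwrite('pics/w1.png',c['image'])
print(proj(c,[.4672,.1066,.23]))
t=robot.capture('top');crop(t,250,185,340,265,8,'pics/t1.png')"
```

```text
time: 1.9
ee_pos: [0.4682, 0.1072, 0.3014]
eef_rot: [[0.769, 0.639, 0.0], [0.639, -0.769, 0.0], [0.0, -0.0, -1.0]]
ft_force: [-0.4, 0.8, 0.0]
finger_gap: 1.002
t 1.9 d [-1.1 -0.2 11.4] tw [-0.000e+00 -1.000e-02  3.272e+01] pos [0.4682 0.1072 0.3014] yaw -50.28 F [-0.4  0.8  0. ] gap 1.002 q7 -1.15
[320.97423102 213.47267231]
```

View pics/w1.png

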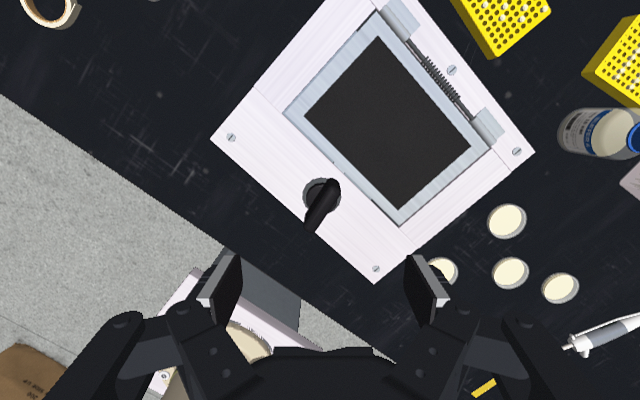

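```bash

python3 -m handwheel '{"gripper":[0,0,0,0,0,0,0,0],"delta_pos":[[0,0,0],[-1,0,0],[-1,0,0],[-1,0,0],[-1,0,0],[-1,0,0],[-1,0,0],[-1,0,0]],"twist":[[0,0,8],[0,0,16],[0,0,24],[0,0,32.7],[0,0,32.7],[0,0,32.7],[0,0,32.7],[0,0,32.7]]}'
python3 -c "
from h import *
go([.4672,.1066,.203],-83)
c=robot.capture('wrist');crop(c,270,150,370,250,7,'pics/w2.png')
k=np.array([.4672,.1066,.23])
for a in (0,7):
  for s in (-.023,0,.023):
    u,v=proj(c,k+s*np.array([np.cos(np.radians(a)),np.sin(np.radians(a)),0])); print(a,s,(u-270)*7,(v-150)*7)"
```

```text
time: 2.8
ee_pos: [0.4669, 0.1082, 0.3013]
eef_rot: [[0.991, 0.134, -0.0], [0.134, -0.991, -0.0], [-0.0, 0.0, -1.0]]
ft_force: [0.2, -0.1, -0.2]
finger_gap: 1.0
t 2.8 d [ 0.   1.6 98.3] tw [0.   0.   0.72] pos [0.4669 0.1082 0.3013] yaw -82.28 F [ 0.2 -0.1 -0.2] gap 1.0 q7 -1.71
0 -0.023 350.45441291069255 618.3829232964694
0 0 376.83371847757996 439.33982093769976
0 0.023 404.96180596699736 248.42728782516068
7 -0.023 374.0730998221954 619.957271002419
7 0 376.83371847757996 439.33982093769976
7 0.023 379.77910442707076 246.6337046416814
```

View pics/w2.png

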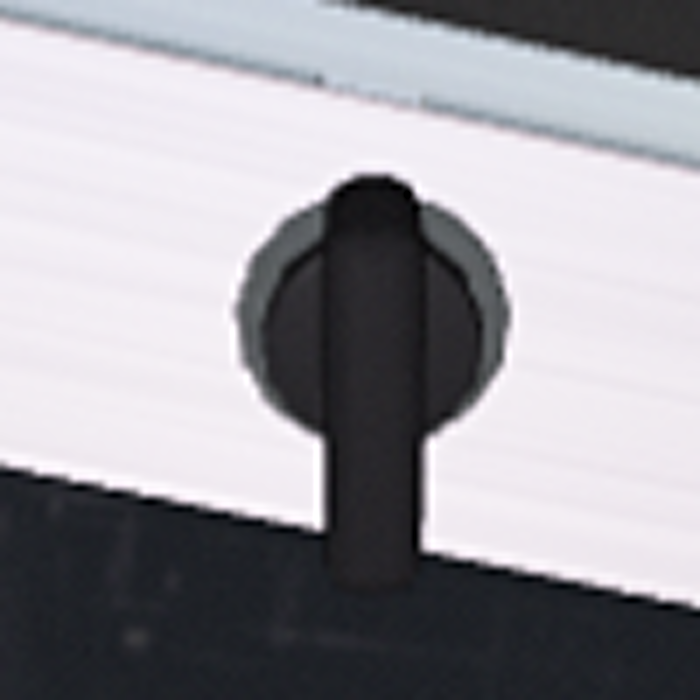

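```bash

python3 -c "
from h import *
c=robot.capture('wrist')
f=lambda x,y:(270+(x+.5)/7-.5,150+(y+.5)/7-.5)
for z in (.190,.194): print(onplane(c,*f(374,320),z))
for z in (.23,): print(onplane(c,*f(373,585),z),onplane(c,*f(373,235),z))
print(onplane(c,*f(373,178),.198))
u,v=f(373,450);print(world(c,u,v), world(c,*f(373,300)))
w,h=f(150,450);print(world(c,*f(100,400)))
"
```

```text
[0.46890236 0.1074141  0.19      ]
[0.47018829 0.10759505 0.194     ]
[0.4492263  0.10493353 0.23      ] [0.49156567 0.1106641  0.23      ]
[0.49015068 0.11043443 0.198     ]
[0.46565498 0.10715558 0.22870121] [0.48359549 0.10958348 0.22843209]
[0.45219102 0.14278436 0.18881961]
```

```bash

python3 -m handwheel '{"gripper":[0,0,0,0,0,0,0,0],"delta_pos":[[1.5,1.2,20],[1.5,1.2,45],[1.5,1.2,65],[1.5,1.2,80],[1.5,1.2,90],[1.5,1.2,98],[1.5,1.2,98],[1.5,1.2,98]],"twist":[[0,0,0],[0,0,0],[0,0,0],[0,0,0],[0,0,0],[0,0,0],[0,0,0],[0,0,0]]}'
python3 -m handwheel '{"gripper":[60,120,180,220,255,255,255,255],"delta_pos":[[0,0,0],[0,0,0],[0,0,0],[0,0,0],[0,0,0],[0,0,0],[0,0,0],[0,0,0]],"twist":[[0,0,0],[0,0,0],[0,0,0],[0,0,0],[0,0,0],[0,0,0],[0,0,0],[0,0,0]]}' 30
python3 -c "
from h import *
go([.4685,.1072,.203],-173+13)
c=robot.capture('wrist');cv2.imwrite('pics/w3.png',c['image'])"
```

```text
time: 3.7
ee_pos: [0.4689, 0.1072, 0.2038]
eef_rot: [[0.991, 0.131, 0.0], [0.131, -0.991, 0.0], [0.001, -0.0, -1.0]]
ft_force: [-0.1, 0.7, 0.8]
finger_gap: 1.003
time: 4.5
ee_pos: [0.4686, 0.108, 0.2036]
eef_rot: [[0.991, 0.132, 0.0], [0.132, -0.991, 0.001], [0.0, -0.001, -1.0]]
ft_force: [-2.5, 4.9, 3.4]
finger_gap: 0.131
t 4.5 d [-0.2  0.8  0.6] tw [-6.00e-02  2.00e-02  7.76e+01] pos [0.4686 0.108  0.2036] yaw -82.4 F [-2.5  4.9  3.4] gap 0.131 q7 -1.68
```

View pics/w3.png

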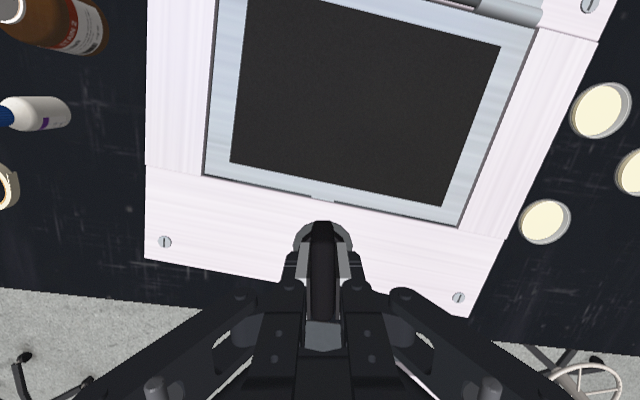

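```bash

python3 -m handwheel '{"gripper":[255,255,255,255,255,255,255,255],"delta_pos":[[0,0,0],[0,0,0],[0,0,0],[0,0,0],[0,0,0],[0,0,0],[0,0,0],[0,0,0]],"twist":[[0,0,-5],[0,0,-10],[0,0,-15],[0,0,-20],[0,0,-25],[0,0,-30],[0,0,-35],[0,0,-40]]}'
python3 -m handwheel '{"gripper":[255,255,255,255,255,255,255,255],"delta_pos":[[0,0,0],[0,0,0],[0,0,0],[0,0,0],[0,0,0],[0,0,0],[0,0,0],[0,0,0]],"twist":[[0,0,-6],[0,0,-12],[0,0,-18],[0,0,-24],[0,0,-30],[0,0,-34],[0,0,-34],[0,0,-34]]}'
python3 -c "
from h import *
go([.4685,.1072,.203],-8.4)
"
```

```text
time: 5.35
ee_pos: [0.4683, 0.1087, 0.2036]
eef_rot: [[0.671, 0.741, -0.0], [0.741, -0.671, 0.002], [0.001, -0.001, -1.0]]
ft_force: [-3.2, 8.6, 4.3]
finger_gap: 0.132
time: 6.15
ee_pos: [0.4678, 0.109, 0.2035]
eef_rot: [[0.145, 0.989, -0.001], [0.989, -0.145, 0.002], [0.002, -0.001, -1.0]]
ft_force: [-5.1, 7.0, 5.5]
finger_gap: 0.133
t 6.15 d [-1.7  0.9  0.5] tw [-0.09 -0.11  0.08] pos [0.4678 0.109  0.2035] yaw -8.32 F [-5.1  7.   5.5] gap 0.133 q7 -0.4
```

Open and rise, then look from above.

```bash

python3 -m handwheel '{"gripper":[150,80,0,0,0,0,0,0],"delta_pos":[[0,0,0],[0,0,0],[0,0,0],[0,0,0],[0,0,-30],[0,0,-60],[0,0,-90],[0,0,-97]],"twist":[[0,0,0],[0,0,0],[0,0,0],[0,0,0],[0,0,0],[0,0,0],[0,0,0],[0,0,0]]}'
python3 -c "
from h import *
go([.4685,.1072,.3],-8.4)
c=robot.capture('wrist');cv2.imwrite('pics/w4.png',c['image'])"
```

```text
time: 6.95
ee_pos: [0.47, 0.1071, 0.3036]
eef_rot: [[0.148, 0.989, 0.005], [0.989, -0.148, 0.002], [0.002, 0.004, -1.0]]
ft_force: [0.8, -0.1, 0.5]
finger_gap: 0.999
t 6.95 d [-0.1 -1.5  3.6] tw [ 0.25 -0.14 -0.09] pos [0.47   0.1071 0.3036] yaw -8.49 F [ 0.8 -0.1  0.5] gap 0.999 q7 -0.42
```

View pics/w4.png

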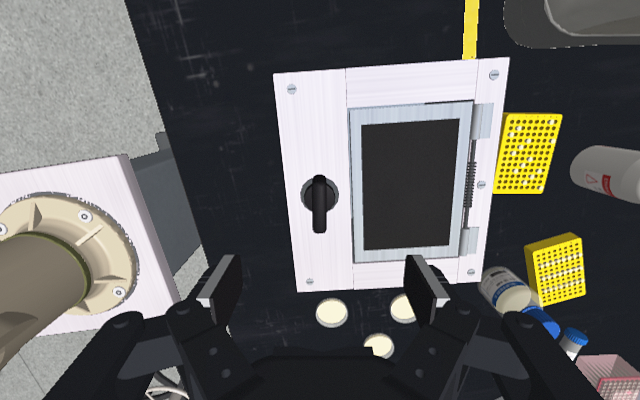

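```bash

python3 -c "
from h import *
go([.560,-.20,.28],-94.4)"
```

```text
t 7.0 d [-290.5  134.4   22.9] tw [ 8.000e-02 -2.700e-01  8.592e+01] pos [0.4698 0.1071 0.3031] yaw -8.48 F [ 0.3 -0.6  1.1] gap 1.002 q7 -0.42
```

```bash

python3 -m handwheel '{"gripper":[0,0,0,0,0,0,0,0],"delta_pos":[[-36,17,0],[-72,34,0],[-108,50,0],[-145,67,0],[-181,84,0],[-218,101,5],[-254,118,15],[-290,134,23]],"twist":[[0,0,8.4],[0,0,16.8],[0,0,25],[0,0,33],[0,0,41],[0,0,49],[0,0,57],[0,0,65]]}'
python3 -c "
from h import *
go([.583,-.1943,-.004],-94.4)
c=robot.capture('wrist');cv2.imwrite('pics/w5.png',c['image'])
for d in [(.5833,-.1943),(.5614,-.374),(.524,-.2792),(.4489,-.3876),(.4443,-.1834)]: print(d,proj(c,[*d,.0115]))"
```

```text
time: 7.8
ee_pos: [0.5585, -0.2009, 0.2756]
eef_rot: [[0.96, 0.279, -0.001], [0.279, -0.96, -0.0], [-0.001, -0.0, -1.0]]
ft_force: [0.5, 0.2, 0.5]
finger_gap: 0.997
t 7.8 d [ 25.8   0.6 279.6] tw [-1.000e-02  8.000e-02  2.062e+01] pos [ 0.5585 -0.2009  0.2756] yaw -73.78 F [0.5 0.2 0.5] gap 0.997 q7 -0.78
(0.5833, -0.1943) [322.50809907 145.68003248]
(0.5614, -0.374) [433.54297396 193.57947219]
(0.524, -0.2792) [365.53177355 199.5113568 ]
(0.4489, -0.3876) [413.55483799 259.10067519]
(0.4443, -0.1834) [291.01639957 229.55345998]
```

View pics/w5.png

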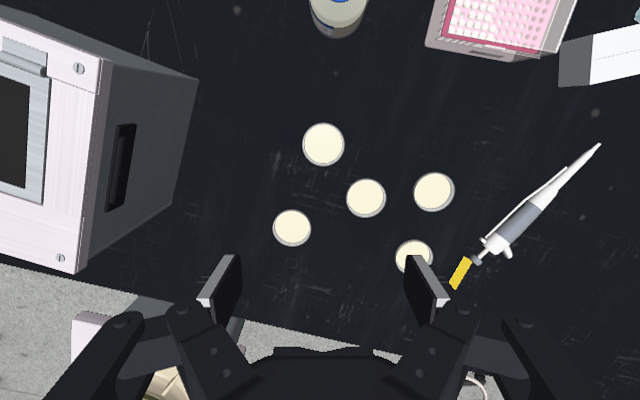

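```bash

python3 -m handwheel '{"gripper":[0,0,0,0,0,0,0,0],"delta_pos":[[13,0,30],[26.5,0.5,75],[26.5,0.5,120],[26.5,0.5,165],[26.5,0.5,205],[26.5,0.5,235],[26.5,0.5,255],[26.5,0.5,265]],"twist":[[0,0,7],[0,0,14],[0,0,20.6],[0,0,20.6],[0,0,20.6],[0,0,20.6],[0,0,20.6],[0,0,20.6]]}'
python3 -c "
from h import *
go([.584,-.1943,-.003],-94.4)
c=robot.capture('wrist');cv2.imwrite('pics/w6.png',c['image'])"
```

```text
time: 8.65
ee_pos: [0.5818, -0.1918, 0.0089]
eef_rot: [[0.997, -0.071, -0.005], [-0.071, -0.997, 0.0], [-0.005, -0.0, -1.0]]
ft_force: [-0.8, -0.1, -0.2]
finger_gap: 1.002
t 8.65 d [ 2.4  2.3 11.9] tw [-0.01  0.29  0.32] pos [ 0.5818 -0.1918  0.0089] yaw -94.08 F [-0.8 -0.1 -0.2] gap 1.002 q7 -0.99
```

View pics/w6.png

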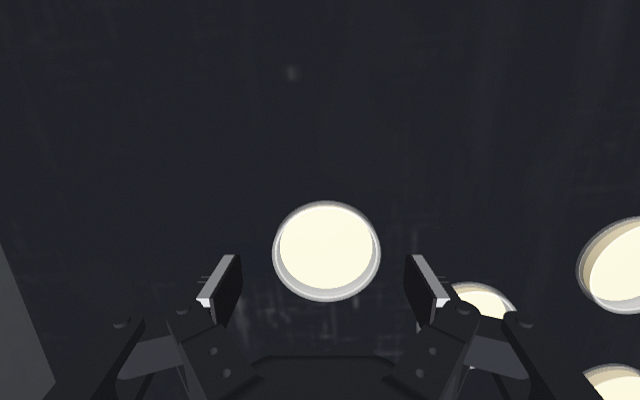

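```bash

python3 -m handwheel '{"gripper":[0,0,0,60,120,200,255,255],"delta_pos":[[2,2,6],[2,2,10],[2,2,12],[2,2,12],[2,2,12],[2,2,12],[2,2,12],[2,2,12]],"twist":[[0,0,0],[0,0,0],[0,0,0],[0,0,0],[0,0,0],[0,0,0],[0,0,0],[0,0,0]]}' 35
python3 -c "
from h import *
go([.584,-.1943,-.003],-94.4)
c=robot.capture('wrist');cv2.imwrite('pics/w7.png',c['image'])"
```

```text
time: 9.5
ee_pos: [0.5863, -0.1946, 0.0013]
eef_rot: [[0.997, -0.071, 0.001], [-0.071, -0.997, -0.0], [0.001, -0.0, -1.0]]
ft_force: [-1.3, 2.0, 5.4]
finger_gap: 0.665
t 9.5 d [-2.4 -0.2  4.3] tw [-0.   -0.07  0.35] pos [ 0.5863 -0.1946  0.0013] yaw -94.05 F [-1.3  2.   5.4] gap 0.665 q7 -0.98
```

View pics/w7.png

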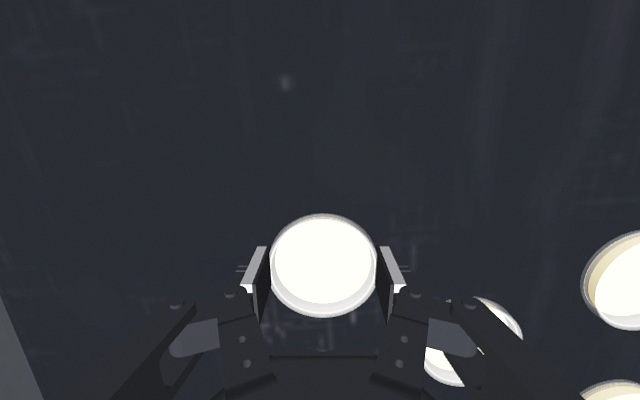

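```bash

python3 -m handwheel '{"gripper":[255,255,255,255,255,255,255,255],"delta_pos":[[0,0,-15],[0,0,-50],[0,0,-95],[0,0,-140],[0,0,-185],[0,0,-230],[0,0,-265],[0,0,-275]],"twist":[[0,0,0],[0,0,0],[0,0,0],[0,0,0],[0,0,0],[0,0,0],[0,0,0],[0,0,0]]}'
python3 -c "
from h import *
go([.551,.1005,.265],-94.4)
c=robot.capture('wrist');cv2.imwrite('pics/w8.png',c['image'])"
```

```text
time: 10.35
ee_pos: [0.5868, -0.1958, 0.2812]
eef_rot: [[0.997, -0.071, 0.007], [-0.071, -0.997, -0.002], [0.007, 0.001, -1.0]]
ft_force: [-0.0, -0.5, -0.3]
finger_gap: 0.659
t 10.35 d [ -57.  -293.    15.4] tw [ 0.08 -0.42  0.31] pos [ 0.5868 -0.1958  0.2812] yaw -94.1 F [-0.  -0.5 -0.3] gap 0.659 q7 -1.11
```

View pics/w8.png

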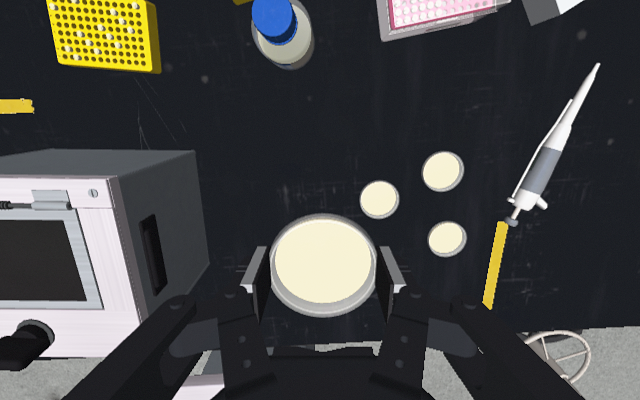

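```bash

python3 -m handwheel '{"gripper":[255,255,255,255,255,255,255,255],"delta_pos":[[-8,-42,0],[-16,-84,0],[-25,-126,0],[-33,-168,0],[-41,-210,0],[-49,-252,0],[-57,-293,5],[-57,-293,5]],"twist":[[0,0,0],[0,0,0],[0,0,0],[0,0,0],[0,0,0],[0,0,0],[0,0,0],[0,0,0]]}'
python3 -c "
from h import *
go([.551,.1005,.139],-94.4)
c=robot.capture('wrist');cv2.imwrite('pics/w9.png',c['image'])
s=robot.sense()
for h in (.002,.012): print(proj(c,s['ee_pos']+[0,0,h]))
t=robot.capture('top');crop(t,230,165,350,265,6,'pics/t9.png')
for q in [(-.037,.077),(-.037,-.077),(.072,.077),(.072,-.077)]:
  a=-.0765;p=np.array([.5332,.1014])+np.array([[np.cos(a),-np.sin(a)],[np.sin(a),np.cos(a)]])@q
  print(q,proj(c,[*p,.19]))"
```

```text
time: 11.2
ee_pos: [0.5477, 0.11, 0.268]
eef_rot: [[0.998, -0.06, -0.004], [-0.06, -0.998, 0.001], [-0.004, -0.001, -1.0]]
ft_force: [-0.4, 0.8, -1.3]
finger_gap: 0.657
t 11.2 d [  4.4   9.5 129. ] tw [-0.07  0.24  0.98] pos [0.5477 0.11   0.268 ] yaw -93.42 F [-0.4  0.8 -1.3] gap 0.657 q7 -1.7
[328.75253704 260.26237137]
[329.12822397 270.36430904]
(-0.037, 0.077) [245.07841499 262.0070524 ]
(-0.037, -0.077) [419.10008801 264.67611734]
(0.072, 0.077) [234.77953773 136.48834363]
(0.072, -0.077) [437.37796193 140.03901511]
```

View pics/w9.png

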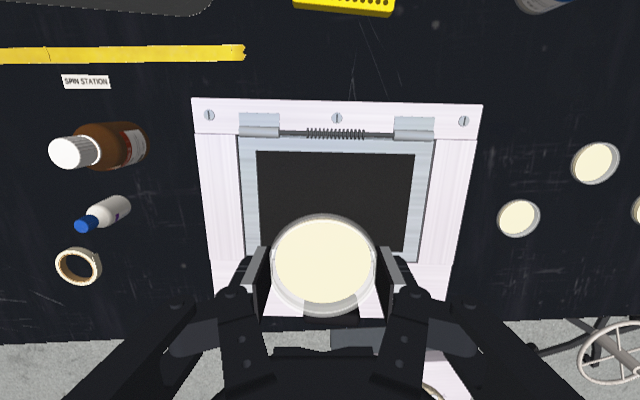

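View pics/t9.png

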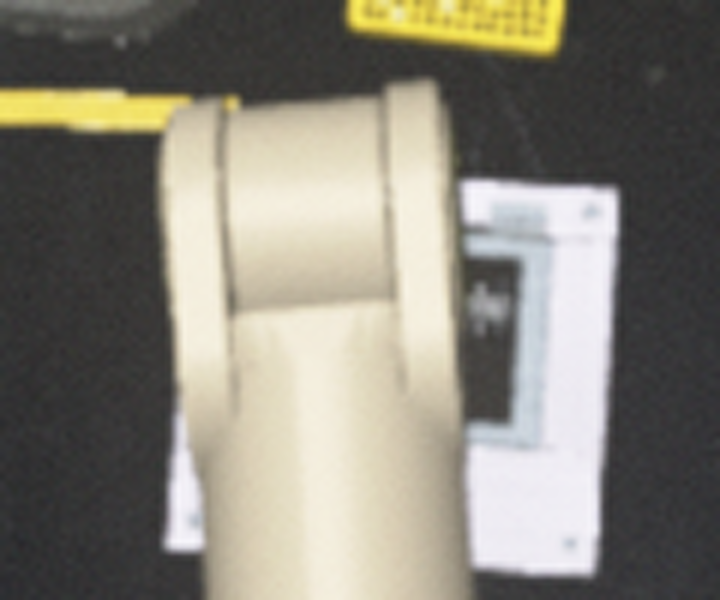

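```bash

python3 -m handwheel '{"gripper":[255,255,255,255,255,255,255,255],"delta_pos":[[0,0,0],[0,0,10],[0,0,20],[0,0,30],[0,0,40],[0,0,45],[0,0,45],[0,0,45]],"twist":[[0,0,0],[0,0,0],[0,0,0],[0,0,0],[0,0,0],[0,0,0],[0,0,0],[0,0,0]]}'
python3 -c "
from h import *
go([.551,.1005,.139],-94.4)
c=robot.capture('wrist');cv2.imwrite('pics/w10.png',c['image'])
"
```

```text
time: 12.1
ee_pos: [0.5499, 0.1019, 0.2254]
eef_rot: [[0.997, -0.071, 0.0], [-0.071, -0.997, -0.0], [0.0, 0.0, -1.0]]
ft_force: [-0.1, -0.3, 0.2]
finger_gap: 0.658
t 12.1 d [ 1.2  1.3 86.4] tw [ 0.01 -0.01  0.35] pos [0.5499 0.1019 0.2254] yaw -94.05 F [-0.1 -0.3  0.2] gap 0.658 q7 -1.68
```

View pics/w10.png

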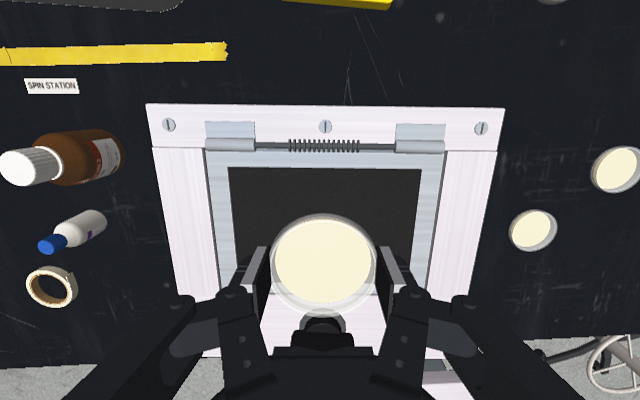

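```bash

python3 -m handwheel '{"gripper":[255,255,255,255,255,255,255,255],"delta_pos":[[1,1,15],[1,1,30],[1,1,42],[1,1,54],[1,1,66],[1,1,78],[1,1,87],[1,1,87]],"twist":[[0,0,0],[0,0,0],[0,0,0],[0,0,0],[0,0,0],[0,0,0],[0,0,0],[0,0,0]]}'
python3 -c "
from h import *
go([.551,.1005,.139],-94.4)
c=robot.capture('wrist');cv2.imwrite('pics/w11.png',c['image'])
"
```

```text
time: 12.95
ee_pos: [0.5494, 0.1008, 0.1365]
eef_rot: [[0.998, -0.071, -0.003], [-0.071, -0.998, -0.001], [-0.003, 0.001, -1.0]]
ft_force: [-3.6, 0.8, -0.4]
finger_gap: 0.662
t 12.95 d [ 1.6  0.2 -2.5] tw [0.05 0.18 0.36] pos [0.5494 0.1008 0.1365] yaw -94.04 F [-3.6  0.8 -0.4] gap 0.662 q7 -1.63
```

View pics/w11.png

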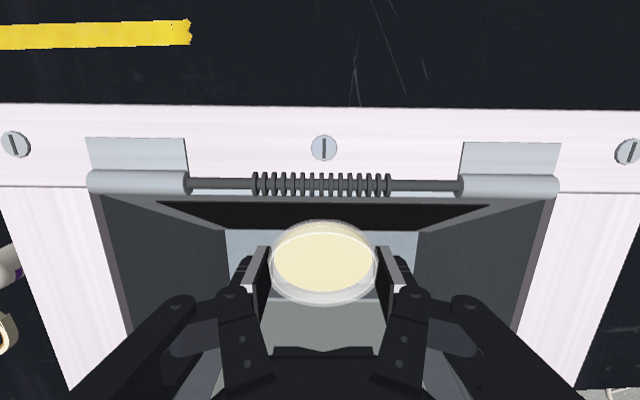

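```bash

python3 -m handwheel '{"gripper":[200,150,80,0,0,0,0,0],"delta_pos":[[0,0,3],[0,0,5],[0,0,7],[0,0,7],[0,0,7],[0,0,7],[0,0,7],[0,0,7]],"twist":[[0,0,0],[0,0,0],[0,0,0],[0,0,0],[0,0,0],[0,0,0],[0,0,0],[0,0,0]]}'
python3 -c "
from h import *
go([.551,.1005,.28],-94.4)
c=robot.capture('wrist');cv2.imwrite('pics/w12.png',c['image'])
"
```

```text
time: 13.8
ee_pos: [0.5507, 0.101, 0.1313]
eef_rot: [[0.998, -0.07, -0.0], [-0.07, -0.998, 0.0], [-0.0, -0.0, -1.0]]
ft_force: [-2.4, 1.6, 1.0]
finger_gap: 0.999
t 13.8 d [   0.4    0.4 -148.7] tw [-0.01  0.01  0.36] pos [0.5507 0.101  0.1313] yaw -94.04 F [-2.4  1.6  1. ] gap 0.999 q7 -1.63
```

View pics/w12.png

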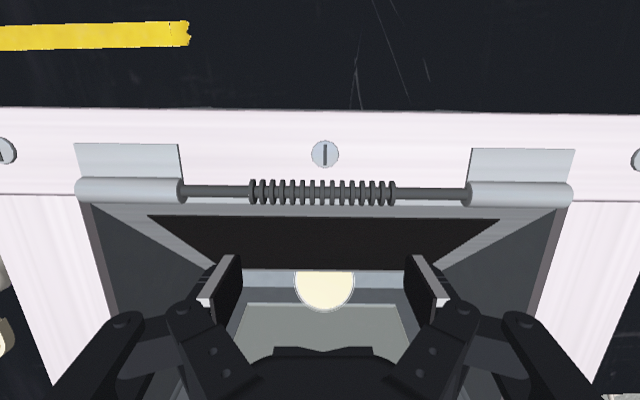

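```bash

python3 -m handwheel '{"gripper":[0,0,0,0,0,0,0,0],"delta_pos":[[0,0,-35],[0,0,-80],[0,0,-125],[-3,10,-150],[-15,50,-150],[-28,95,-150],[-41,140,-150],[-54,185,-150]],"twist":[[0,0,0],[0,0,0],[0,0,0],[0,0,0],[0,0,0],[0,0,0],[0,0,0],[0,0,0]]}'
python3 -c "
from h import *
go([.4450,-.1834,-.003],-94.4)
c=robot.capture('wrist');cv2.imwrite('pics/w13.png',c['image'])
for d in [(.5614,-.374),(.524,-.2792),(.4489,-.3876),(.4443,-.1834)]: print(d,proj(c,[*d,.0115]))
"
```

```text
time: 14.65
ee_pos: [0.4831, -0.0822, 0.2815]
eef_rot: [[0.997, -0.071, 0.001], [-0.071, -0.997, -0.0], [0.001, 0.0, -1.0]]
ft_force: [0.6, -0.6, 1.0]
finger_gap: 1.0
t 14.65 d [-31.2 103.7 284.4] tw [ 0.   -0.07  0.32] pos [ 0.4831 -0.0822  0.2815] yaw -94.08 F [ 0.6 -0.6  1. ] gap 1.0 q7 -1.47
(0.5614, -0.374) [532.7009641   91.47417588]
(0.524, -0.2792) [459.94786326 124.93254414]
(0.4489, -0.3876) [529.44681746 171.69161729]
(0.4443, -0.1834) [391.26746828 184.11310994]
```

View pics/w13.png

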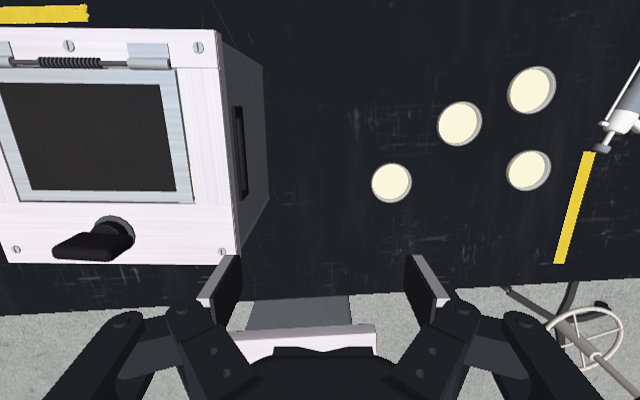

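```bash

python3 -m handwheel '{"gripper":[0,0,0,0,0,0,0,0],"delta_pos":[[-12,40,0],[-24,80,0],[-31,104,30],[-31,104,75],[-31,104,120],[-31,104,165],[-31,104,210],[-31,104,240]],"twist":[[0,0,0],[0,0,0],[0,0,0],[0,0,0],[0,0,0],[0,0,0],[0,0,0],[0,0,0]]}'
python3 -c "
from h import *
go([.4450,-.1834,.001],-94.4)
"
```

```text
time: 15.5
ee_pos: [0.4442, -0.1816, 0.0385]
eef_rot: [[0.997, -0.071, -0.002], [-0.071, -0.997, -0.001], [-0.002, 0.001, -1.0]]
ft_force: [-0.2, 0.5, 0.2]
finger_gap: 1.002
t 15.5 d [ 1.   1.7 37.5] tw [0.05 0.13 0.31] pos [ 0.4442 -0.1816  0.0385] yaw -94.09 F [-0.2  0.5  0.2] gap 1.002 q7 -0.96
```

```bash

python3 -m handwheel '{"gripper":[0,0,0,50,110,180,255,255],"delta_pos":[[1,1,15],[1,1,28],[1,1,37],[1,1,37],[1,1,37],[1,1,37],[1,1,37],[1,1,37]],"twist":[[0,0,0],[0,0,0],[0,0,0],[0,0,0],[0,0,0],[0,0,0],[0,0,0],[0,0,0]]}'
python3 -c "
from h import *
go([.551,.1005,.275],-94.4)
c=robot.capture('wrist');cv2.imwrite('pics/w14.png',c['image'])
"
```

```text
time: 16.3
ee_pos: [0.447, -0.1828, 0.0056]
eef_rot: [[0.997, -0.071, 0.002], [-0.071, -0.997, 0.0], [0.002, -0.0, -1.0]]
ft_force: [-3.3, 0.6, 5.5]
finger_gap: 0.649
t 16.3 d [  84.1 -290.1 -269.2] tw [-0.02 -0.1   0.34] pos [ 0.447  -0.1828  0.0056] yaw -94.06 F [-3.3  0.6  5.5] gap 0.649 q7 -0.91
```

View pics/w14.png

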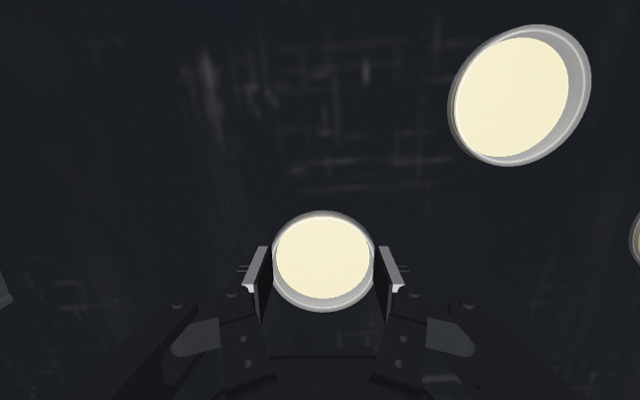

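```bash

python3 -m handwheel '{"gripper":[255,255,255,255,255,255,255,255],"delta_pos":[[0,0,-15],[0,0,-50],[0,0,-95],[0,0,-140],[0,0,-185],[0,0,-230],[0,0,-265],[0,0,-275]],"twist":[[0,0,0],[0,0,0],[0,0,0],[0,0,0],[0,0,0],[0,0,0],[0,0,0],[0,0,0]]}'
python3 -m handwheel '{"gripper":[255,255,255,255,255,255,255,255],"delta_pos":[[12,-40,0],[24,-82,0],[36,-124,0],[48,-166,0],[60,-208,0],[72,-250,0],[83,-290,0],[83,-290,0]],"twist":[[0,0,0],[0,0,0],[0,0,0],[0,0,0],[0,0,0],[0,0,0],[0,0,0],[0,0,0]]}'
python3 -m handwheel '{"gripper":[255,255,255,255,255,255,255,255],"delta_pos":[[0,0,0],[0,0,10],[0,0,20],[0,0,30],[0,0,40],[0,0,45],[0,0,45],[0,0,45]],"twist":[[0,0,0],[0,0,0],[0,0,0],[0,0,0],[0,0,0],[0,0,0],[0,0,0],[0,0,0]]}'
python3 -c "
from h import *
go([.551,.1005,.138],-94.4)
c=robot.capture('wrist');cv2.imwrite('pics/w15.png',c['image'])
"
```

```text
time: 17.15
ee_pos: [0.4475, -0.184, 0.2841]
eef_rot: [[0.997, -0.072, 0.007], [-0.072, -0.997, 0.001], [0.007, -0.001, -1.0]]
ft_force: [-0.1, -0.2, -0.7]
finger_gap: 0.643
time: 17.95
ee_pos: [0.5498, 0.1082, 0.2784]
eef_rot: [[0.998, -0.061, -0.001], [-0.061, -0.998, -0.0], [-0.001, 0.0, -1.0]]
ft_force: [-0.8, -0.0, -1.3]
finger_gap: 0.649
time: 18.75
ee_pos: [0.5498, 0.1008, 0.2344]
eef_rot: [[0.997, -0.071, 0.0], [-0.071, -0.997, -0.0], [0.0, 0.0, -1.0]]
ft_force: [0.1, 0.3, -1.2]
finger_gap: 0.644
t 18.75 d [ 1.2  0.2 96.4] tw [ 0.   -0.    0.34] pos [0.5498 0.1008 0.2344] yaw -94.06 F [ 0.1  0.3 -1.2] gap 0.644 q7 -1.67
```

View pics/w15.png

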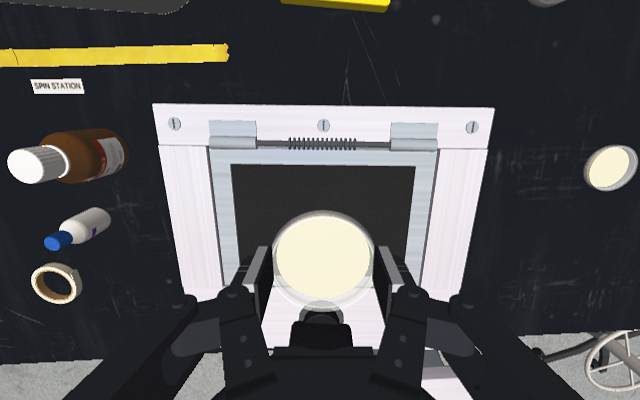

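```bash

python3 -m handwheel '{"gripper":[255,255,255,255,255,255,255,255],"delta_pos":[[1,0,15],[1,0,30],[1,0,44],[1,0,58],[1,0,72],[1,0,86],[1,0,97],[1,0,97]],"twist":[[0,0,0],[0,0,0],[0,0,0],[0,0,0],[0,0,0],[0,0,0],[0,0,0],[0,0,0]]}'
python3 -m handwheel '{"gripper":[200,150,80,0,0,0,0,0],"delta_pos":[[0,0,3],[0,0,5],[0,0,7],[0,0,7],[0,0,7],[0,0,7],[0,0,7],[0,0,7]],"twist":[[0,0,0],[0,0,0],[0,0,0],[0,0,0],[0,0,0],[0,0,0],[0,0,0],[0,0,0]]}'
python3 -c "
from h import *
go([.551,.1005,.28],-94.4)
c=robot.capture('wrist');cv2.imwrite('pics/w16.png',c['image'])
"
```

```text
time: 19.6
ee_pos: [0.5494, 0.1008, 0.1354]
eef_rot: [[0.997, -0.071, -0.003], [-0.071, -0.998, -0.001], [-0.003, 0.001, -1.0]]
ft_force: [-2.2, 0.6, 1.5]
finger_gap: 0.645
time: 20.4
ee_pos: [0.5506, 0.101, 0.1303]
eef_rot: [[0.998, -0.071, -0.0], [-0.071, -0.998, 0.0], [-0.0, -0.0, -1.0]]
ft_force: [-2.5, 1.6, -0.2]
finger_gap: 1.002
t 20.4 d [   0.4    0.4 -149.7] tw [-0.01  0.01  0.36] pos [0.5506 0.101  0.1303] yaw -94.04 F [-2.5  1.6 -0.2] gap 1.002 q7 -1.6
```

View pics/w16.png

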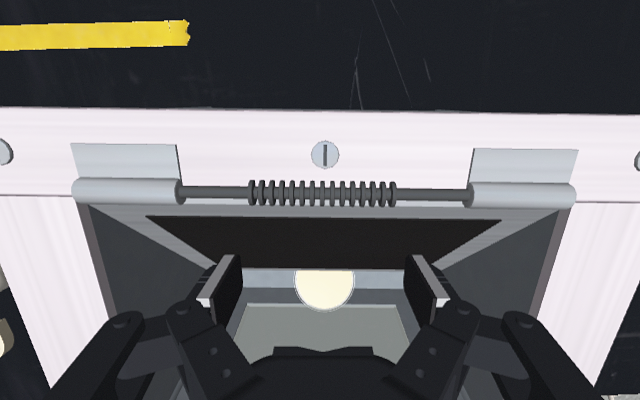

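The second dish is in, with one visible below the flap edge. Next is dish C.

```bash

python3 -m handwheel '{"gripper":[0,0,0,0,0,0,0,0],"delta_pos":[[0,0,-35],[0,0,-80],[0,0,-125],[0,10,-150],[0,50,-150],[0,95,-150],[0,140,-150],[0,185,-150]],"twist":[[0,0,0],[0,0,0],[0,0,0],[0,0,0],[0,0,0],[0,0,0],[0,0,0],[0,0,0]]}'
python3 -c "
from h import *
go([.525,-.2795,.001],-94.4)
c=robot.capture('wrist');cv2.imwrite('pics/w17.png',c['image'])
for d in [(.5614,-.374),(.524,-.2792),(.4489,-.3876)]: print(d,proj(c,[*d,.0115]))
"
```

```text
time: 21.25
ee_pos: [0.5375, -0.0859, 0.2807]
eef_rot: [[0.997, -0.071, 0.001], [-0.071, -0.997, -0.0], [0.001, 0.0, -1.0]]
ft_force: [0.5, -0.4, 0.2]
finger_gap: 1.0
t 21.25 d [  0.9 193.9 279.7] tw [ 0.02 -0.07  0.35] pos [ 0.5375 -0.0859  0.2807] yaw -94.05 F [ 0.5 -0.4  0.2] gap 1.0 q7 -1.34
(0.5614, -0.374) [523.96967667 132.70146487]
(0.524, -0.2792) [454.45019818 163.39348988]
(0.4489, -0.3876) [521.52585712 206.4897868 ]
```

View pics/w17.png

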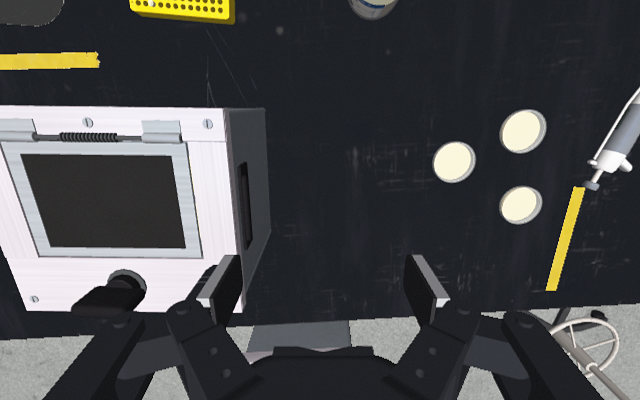

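```bash

python3 -m handwheel '{"gripper":[0,0,0,0,0,0,0,0],"delta_pos":[[0,45,0],[0,90,0],[0,135,0],[0,175,20],[1,194,60],[1,194,105],[1,194,150],[1,194,190]],"twist":[[0,0,0],[0,0,0],[0,0,0],[0,0,0],[0,0,0],[0,0,0],[0,0,0],[0,0,0]]}'
python3 -c "
from h import *
go([.525,-.2795,.001],-94.4)
c=robot.capture('wrist');cv2.imwrite('pics/w18.png',c['image'])
for d in [(.524,-.2792)]: print(d,proj(c,[*d,.0115]))
"
```

```text
time: 22.1
ee_pos: [0.5245, -0.2777, 0.0882]
eef_rot: [[0.997, -0.072, -0.0], [-0.072, -0.997, -0.001], [-0.0, 0.001, -1.0]]
ft_force: [0.5, 0.7, 0.0]
finger_gap: 0.998
t 22.1 d [ 0.7  1.7 87.2] tw [0.04 0.02 0.3 ] pos [ 0.5245 -0.2777  0.0882] yaw -94.1 F [0.5 0.7 0. ] gap 0.998 q7 -0.84
(0.524, -0.2792) [323.85587113 210.88907091]
```

View pics/w18.png

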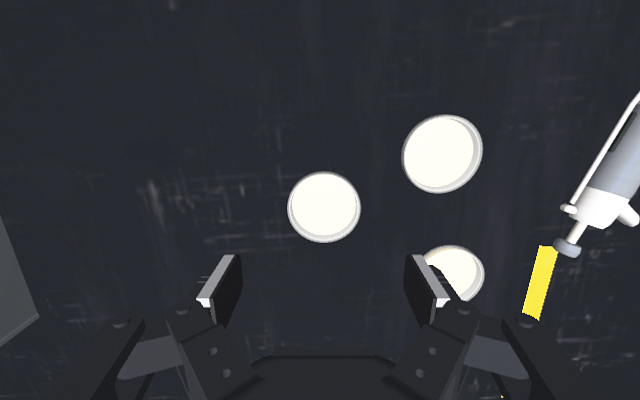

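```bash

python3 -m handwheel '{"gripper":[0,0,0,0,80,160,255,255],"delta_pos":[[1,1,35],[1,1,65],[1,1,80],[1,1,86],[1,1,86],[1,1,86],[1,1,86],[1,1,86]],"twist":[[0,0,0],[0,0,0],[0,0,0],[0,0,0],[0,0,0],[0,0,0],[0,0,0],[0,0,0]]}'
python3 -m handwheel '{"gripper":[255,255,255,255,255,255,255,255],"delta_pos":[[0,0,0],[0,0,-15],[0,0,-50],[0,0,-95],[0,0,-140],[0,0,-185],[0,0,-230],[0,0,-275]],"twist":[[0,0,0],[0,0,0],[0,0,0],[0,0,0],[0,0,0],[0,0,0],[0,0,0],[0,0,0]]}'
python3 -c "
from h import *
go([.551,.1005,.275],-94.4)
c=robot.capture('wrist');cv2.imwrite('pics/w19.png',c['image'])
"
```

```text
time: 22.95
ee_pos: [0.5303, -0.2808, 0.0107]
eef_rot: [[0.997, -0.071, 0.01], [-0.071, -0.997, -0.003], [0.011, 0.002, -1.0]]
ft_force: [0.1, 4.7, 41.9]
finger_gap: 0.378
time: 23.75
ee_pos: [0.5252, -0.2786, 0.2827]
eef_rot: [[0.997, -0.071, 0.002], [-0.071, -0.997, -0.0], [0.002, 0.0, -1.0]]
ft_force: [0.9, -0.1, -0.1]
finger_gap: -0.003
t 23.75 d [  -1.4 -379.9    7.6] tw [ 0.01 -0.1   0.31] pos [ 0.5252 -0.2786  0.2827] yaw -94.09 F [ 0.9 -0.1 -0.1] gap -0.003 q7 -0.93
```

View pics/w19.png

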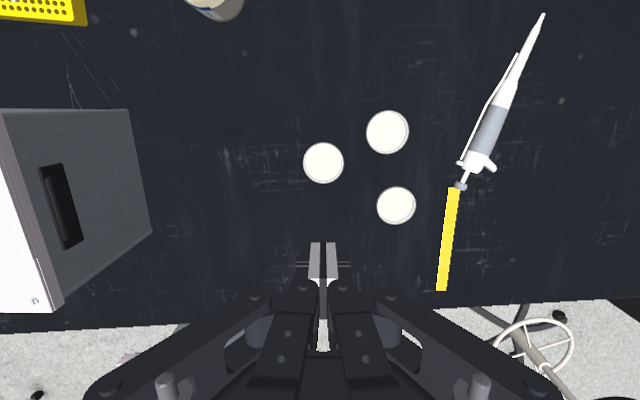

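The fingers closed over the top of dish C and came away empty, because I closed them too high and before the arm settled. The dish is still on the bench at (323,163). I'll re-measure it and go lower.

```bash

python3 -m handwheel '{"gripper":[0,0,0,0,0,0,0,0],"delta_pos":[[0,0,0],[0,0,40],[0,0,80],[0,0,120],[0,0,160],[0,0,180],[0,0,180],[0,0,180]],"twist":[[0,0,0],[0,0,0],[0,0,0],[0,0,0],[0,0,0],[0,0,0],[0,0,0],[0,0,0]]}'
python3 -c "
from h import *
c=robot.capture('wrist');cv2.imwrite('pics/w20.png',c['image'])
g=cv2.cvtColor(c['image'],cv2.COLOR_BGR2GRAY)
n,l,st,ce=cv2.connectedComponentsWithStats((g>225).astype(np.uint8))
for i in range(1,n):
  if st[i,4]>800: print(st[i],ce[i],onplane(c,*ce[i],.0115).round(4))
print(proj(c,[.524,-.2792,.0115]))
t=robot.capture('top')
g=cv2.cvtColor(t['image'],cv2.COLOR_BGR2GRAY)[195:275,360:470]
n,l,st,ce=cv2.connectedComponentsWithStats((g>120).astype(np.uint8))
for i in range(1,n):
  if st[i,4]>100: print(st[i],onplane(t,*(ce[i]+[360,195]),.0115).round(4))
go([.525,-.2795,-.004],-94.4)
"
```

```text
time: 24.6
ee_pos: [0.5256, -0.2786, 0.0997]
eef_rot: [[0.997, -0.071, -0.001], [-0.071, -0.997, -0.0], [-0.001, 0.0, -1.0]]
ft_force: [-1.3, -0.2, 0.6]
finger_gap: 1.002
[ 399  117   72   72 3673] [433.15409747 152.32752518] [ 0.565  -0.3715  0.0115]
[ 290  172   67   64 3128] [323.21131714 202.6387468 ] [ 0.5282 -0.2797  0.0115]
[ 557  186   67   53 1532] [588.61488251 208.12532637] [ 0.5069 -0.5081  0.0115]
[ 421  244   54   50 1396] [449.98352436 262.96561605] [ 0.4609 -0.3926  0.0115]
[322.92300889 207.31135075]
[   6    0  104   80 4090] [ 0.4936 -0.3259  0.0115]
t 24.7 d [ -1.7   0.4 105. ] tw [ 0.05 -0.12  0.33] pos [ 0.5265 -0.2791  0.101 ] yaw -94.07 F [-0.4 -0.3  0.8] gap 0.999 q7 -0.84
```

View pics/w20.png

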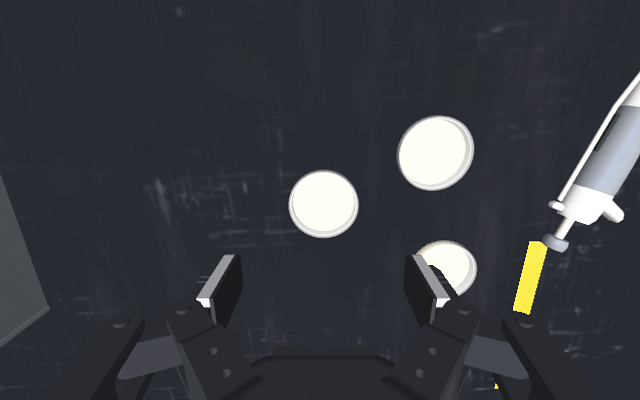

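```bash

python3 -m handwheel '{"gripper":[0,0,0,0,0,0,0,0],"delta_pos":[[0.5,0.5,35],[0.5,0.5,65],[0.5,0.5,85],[0.5,0.5,97],[0.5,0.5,104],[0.5,0.5,106],[0.5,0.5,106],[0.5,0.5,106]],"twist":[[0,0,0],[0,0,0],[0,0,0],[0,0,0],[0,0,0],[0,0,0],[0,0,0],[0,0,0]]}'
python3 -m handwheel '{"gripper":[40,60,80,90,100,120,160,200],"delta_pos":[[0,0,0],[0,0,0],[0,0,0],[0,0,0],[0,0,0],[0,0,0],[0,0,0],[0,0,0]],"twist":[[0,0,0],[0,0,0],[0,0,0],[0,0,0],[0,0,0],[0,0,0],[0,0,0],[0,0,0]]}'
python3 -c "
from h import *
go([.525,-.2795,-.004],-94.4)
c=robot.capture('wrist');cv2.imwrite('pics/w21.png',c['image'])
"
```

```text
time: 25.5
ee_pos: [0.5269, -0.2794, -0.0056]
eef_rot: [[0.997, -0.071, 0.001], [-0.071, -0.997, -0.001], [0.002, 0.001, -1.0]]
ft_force: [0.6, -0.2, 0.4]
finger_gap: 1.002
time: 26.3
ee_pos: [0.5277, -0.2799, -0.0042]
eef_rot: [[0.997, -0.071, 0.004], [-0.071, -0.997, -0.001], [0.004, 0.001, -1.0]]
ft_force: [-2.3, 2.4, 17.4]
finger_gap: 0.668
t 26.3 d [-2.7 -0.2 -0.2] tw [ 0.04 -0.21  0.33] pos [ 0.5277 -0.2799 -0.0042] yaw -94.07 F [-2.3  2.4 17.4] gap 0.668 q7 -0.76
```

View pics/w21.png

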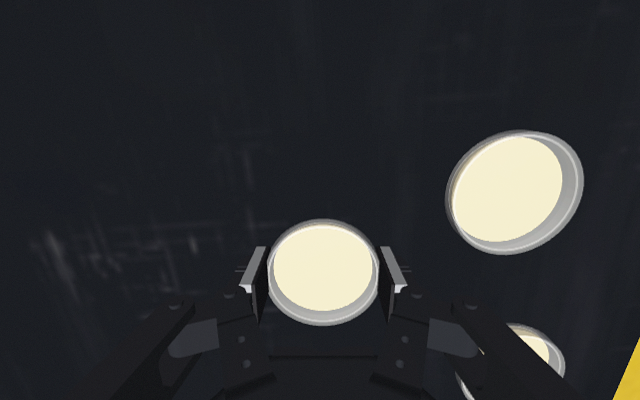

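```bash

python3 -m handwheel '{"gripper":[255,255,255,255,255,255,255,255],"delta_pos":[[0,0,-15],[0,0,-50],[0,0,-95],[0,0,-140],[0,0,-185],[0,0,-230],[0,0,-270],[0,0,-283]],"twist":[[0,0,0],[0,0,0],[0,0,0],[0,0,0],[0,0,0],[0,0,0],[0,0,0],[0,0,0]]}'
python3 -c "
from h import *
go([.551,.1005,.275],-94.4)
c=robot.capture('wrist');cv2.imwrite('pics/w22.png',c['image'])
"
```

```text
time: 27.15
ee_pos: [0.5269, -0.2803, 0.2816]
eef_rot: [[0.997, -0.071, 0.006], [-0.071, -0.997, -0.003], [0.006, 0.002, -1.0]]
ft_force: [0.2, -0.0, 0.6]
finger_gap: 0.668
t 27.15 d [  -3.2 -381.6    5.7] tw [ 0.13 -0.35  0.31] pos [ 0.5269 -0.2803  0.2816] yaw -94.09 F [ 0.2 -0.   0.6] gap 0.668 q7 -0.93
```

View pics/w22.png

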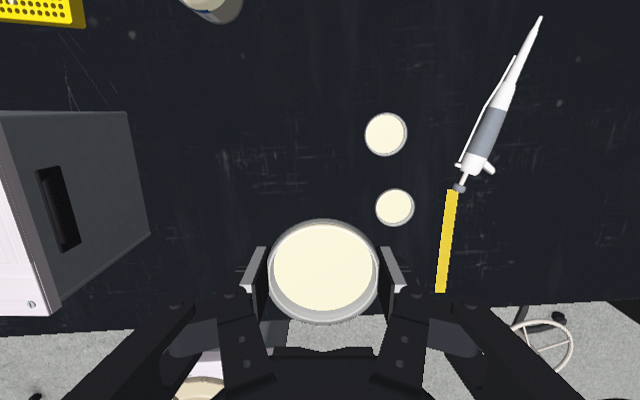

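```bash

python3 -m handwheel '{"gripper":[255,255,255,255,255,255,255,255],"delta_pos":[[0,-40,0],[-1,-85,0],[-1,-130,0],[-2,-175,0],[-2,-220,0],[-3,-265,0],[-3,-310,0],[-3,-350,0]],"twist":[[0,0,0],[0,0,0],[0,0,0],[0,0,0],[0,0,0],[0,0,0],[0,0,0],[0,0,0]]}'
python3 -m handwheel '{"gripper":[255,255,255,255,255,255,255,255],"delta_pos":[[0,-25,0],[0,-32,10],[0,-32,20],[0,-32,30],[0,-32,40],[0,-32,45],[0,-32,45],[0,-32,45]],"twist":[[0,0,0],[0,0,0],[0,0,0],[0,0,0],[0,0,0],[0,0,0],[0,0,0],[0,0,0]]}'
python3 -c "
from h import *
go([.551,.1005,.137],-94.4)
c=robot.capture('wrist');cv2.imwrite('pics/w23.png',c['image'])
"
```

```text
time: 28.0
ee_pos: [0.5471, 0.0731, 0.275]
eef_rot: [[0.998, -0.069, -0.002], [-0.069, -0.998, 0.0], [-0.002, 0.0, -1.0]]
ft_force: [0.6, 0.2, -0.3]
finger_gap: 0.663
time: 28.8
ee_pos: [0.5505, 0.1018, 0.2315]
eef_rot: [[0.997, -0.072, 0.0], [-0.072, -0.997, 0.0], [0.0, -0.0, -1.0]]
ft_force: [0.3, -0.3, -0.6]
finger_gap: 0.665
t 28.8 d [ 0.6  1.3 94.5] tw [-0.   -0.01  0.3 ] pos [0.5505 0.1018 0.2315] yaw -94.1 F [ 0.3 -0.3 -0.6] gap 0.665 q7 -1.66
```

View pics/w23.png

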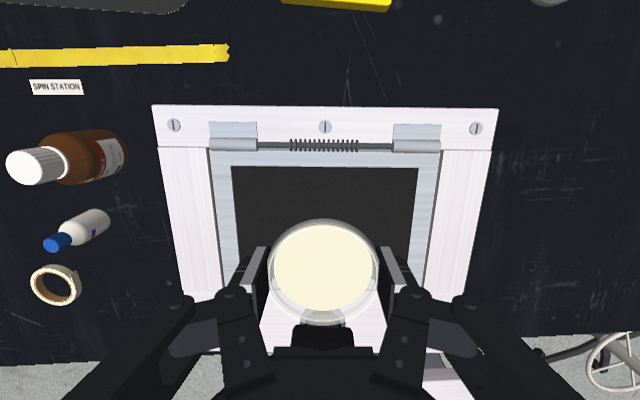

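```bash

python3 -m handwheel '{"gripper":[255,255,255,255,255,255,255,255],"delta_pos":[[1,1,15],[1,1,30],[1,1,44],[1,1,58],[1,1,72],[1,1,86],[1,1,97],[1,1,97]],"twist":[[0,0,0],[0,0,0],[0,0,0],[0,0,0],[0,0,0],[0,0,0],[0,0,0],[0,0,0]]}'
python3 -m handwheel '{"gripper":[200,150,80,0,0,0,0,0],"delta_pos":[[0,0,3],[0,0,5],[0,0,7],[0,0,7],[0,0,7],[0,0,7],[0,0,7],[0,0,7]],"twist":[[0,0,0],[0,0,0],[0,0,0],[0,0,0],[0,0,0],[0,0,0],[0,0,0],[0,0,0]]}'
python3 -c "
from h import *
go([.551,.1005,.28],-94.4)
c=robot.capture('wrist');cv2.imwrite('pics/w24.png',c['image'])
"
```

```text
time: 29.65
ee_pos: [0.5494, 0.1012, 0.1319]
eef_rot: [[0.997, -0.071, -0.004], [-0.071, -0.997, -0.001], [-0.004, 0.001, -1.0]]
ft_force: [-2.8, 0.2, 0.9]
finger_gap: 0.664
time: 30.45
ee_pos: [0.5512, 0.1014, 0.1273]
eef_rot: [[0.998, -0.071, -0.0], [-0.071, -0.998, 0.0], [-0.0, -0.0, -1.0]]
ft_force: [-1.8, 1.0, 1.1]
finger_gap: 1.0
t 30.45 d [-1.000e-01  9.000e-01 -1.527e+02] tw [-0.01  0.    0.35] pos [0.5512 0.1014 0.1273] yaw -94.05 F [-1.8  1.   1.1] gap 1.0 q7 -1.59
```

View pics/w24.png

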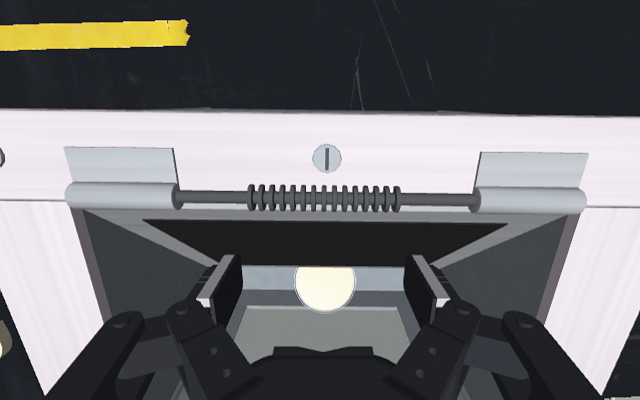

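```bash

python3 -m handwheel '{"gripper":[0,0,0,0,0,0,0,0],"delta_pos":[[0,0,-35],[0,0,-80],[0,0,-125],[4,10,-152],[12,50,-152],[20,95,-152],[28,140,-152],[36,185,-152]],"twist":[[0,0,0],[0,0,0],[0,0,0],[0,0,0],[0,0,0],[0,0,0],[0,0,0],[0,0,0]]}'
python3 -m handwheel '{"gripper":[0,0,0,0,0,0,0,0],"delta_pos":[[2,45,0],[4,90,0],[6,135,0],[8,160,0],[8,160,20],[8,160,50],[8,160,80],[8,160,80]],"twist":[[0,0,0],[0,0,0],[0,0,0],[0,0,0],[0,0,0],[0,0,0],[0,0,0],[0,0,0]]}'
cat >> h.py <<'E'
def dishes(c,thr=225,amin=600):
    g=cv2.cvtColor(c['image'],cv2.COLOR_BGR2GRAY)
    n,l,st,ce=cv2.connectedComponentsWithStats((g>thr).astype(np.uint8))
    for i in range(1,n):
        if st[i,4]>amin: print(st[i],ce[i].round(1),onplane(c,*ce[i],.0115).round(4))
E
python3 -c "
from h import *
go([.563,-.374,-.004],-94.4)
c=robot.capture('wrist');cv2.imwrite('pics/w25.png',c['image']); dishes(c)
for d in [(.5614,-.374),(.4489,-.3876)]: print(d,proj(c,[*d,.0115]))
"
```

```text
time: 31.3
ee_pos: [0.5743, -0.088, 0.2797]
eef_rot: [[0.998, -0.07, 0.001], [-0.07, -0.998, -0.001], [0.001, 0.001, -1.0]]
ft_force: [0.5, -0.2, 0.0]
finger_gap: 0.999
time: 32.1
ee_pos: [0.569, -0.2451, 0.1954]
eef_rot: [[0.997, -0.071, -0.006], [-0.071, -0.997, 0.002], [-0.006, -0.001, -1.0]]
ft_force: [-0.3, 1.3, -0.7]
finger_gap: 1.002
t 32.1 d [  4.4 129.2 199.2] tw [-0.07  0.35  0.33] pos [ 0.569  -0.2451  0.1954] yaw -94.07 F [-0.3  1.3 -0.7] gap 1.002 q7 -0.97
[   0    0   48   43 1349] [23.3 21.5] [0.7491 0.0406 0.0115]
[ 178    0   61   27 1041] [207.1   9.3] [ 0.7464 -0.1441  0.0115]
[ 514   32  123  202 3734] [571.1 144.8] [ 0.5865 -0.5293  0.0115]
[ 407  149   51   49 1970] [431.8 173.1] [ 0.5645 -0.3735  0.0115]
[ 416  235   45   40 1178] [440.3 252.9] [ 0.4571 -0.3902  0.0115]
[ 484  235   29   83 1076] [497.7 275.5] [ 0.4173 -0.4688  0.0115]
[ 578  359   62   41 1916] [614.8 378.1] [ 0.2172 -0.6735  0.0115]
[457 370  47  30 918] [479.2 387.8] [ 0.2112 -0.4667  0.0115]
(0.5614, -0.374) [432.11784484 175.69065771]
(0.4489, -0.3876) [437.87098906 258.57462476]
```

View pics/w25.png

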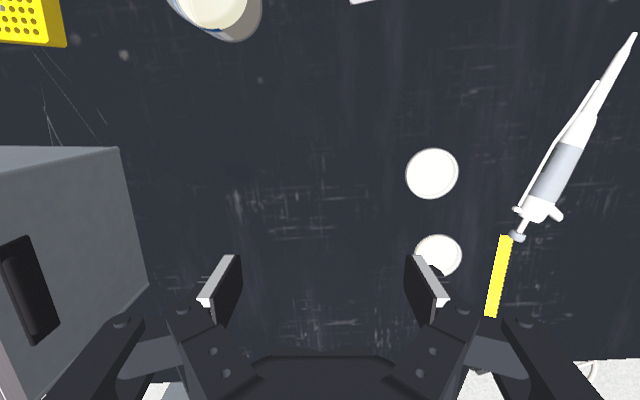

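```bash

python3 -m handwheel '{"gripper":[0,0,0,0,0,0,0,0],"delta_pos":[[2,45,0],[3,90,20],[5,129,50],[5,129,80],[5,129,110],[5,129,130],[5,129,130],[5,129,130]],"twist":[[0,0,0],[0,0,0],[0,0,0],[0,0,0],[0,0,0],[0,0,0],[0,0,0],[0,0,0]]}'
python3 -c "
from h import *
c=robot.capture('wrist');cv2.imwrite('pics/w26.png',c['image']); dishes(c)
go([.564,-.374,-.004],-94.4)
"
```

```text
time: 32.95
ee_pos: [0.5675, -0.3758, 0.0714]
eef_rot: [[0.998, -0.07, 0.001], [-0.07, -0.998, -0.002], [0.002, 0.002, -1.0]]
ft_force: [0.7, -1.5, -0.7]
finger_gap: 0.999
[ 517    2  111  186 3576] [566.9 112.2] [ 0.6336 -0.5474  0.0115]
[454  82 114 187 818] [510.6 170. ] [ 0.5957 -0.5148  0.0115]
[ 283  187   74   69 3531] [320.3 218.7] [ 0.5674 -0.3745  0.0115]
[ 460  257   60   44 1297] [484.8 278.8] [ 0.5042 -0.5065  0.0115]
[ 314  310   62   41 1857] [343.6 329.7] [ 0.4599 -0.3874  0.0115]
t 33.0 d [-4.1 -1.9 75.9] tw [ 0.12 -0.15  0.38] pos [ 0.5678 -0.376   0.072 ] yaw -94.02 F [-0.3  0.5 -0.3] gap 1.003 q7 -0.72
```

View pics/w26.png

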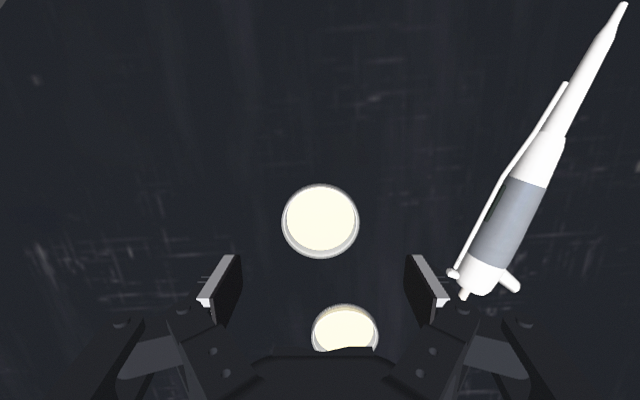

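```bash

python3 -m handwheel '{"gripper":[0,0,0,0,0,0,0,0],"delta_pos":[[-1,-1,25],[-2,-1,45],[-2,-1,60],[-2,-1,70],[-2,-1,76],[-2,-1,76],[-2,-1,76],[-2,-1,76]],"twist":[[0,0,0],[0,0,0],[0,0,0],[0,0,0],[0,0,0],[0,0,0],[0,0,0],[0,0,0]]}'
python3 -m handwheel '{"gripper":[40,60,80,90,100,120,160,200],"delta_pos":[[0,0,0],[0,0,0],[0,0,0],[0,0,0],[0,0,0],[0,0,0],[0,0,0],[0,0,0]],"twist":[[0,0,0],[0,0,0],[0,0,0],[0,0,0],[0,0,0],[0,0,0],[0,0,0],[0,0,0]]}'
python3 -c "
from h import *
go([.566,-.3745,-.004],-94.4)
c=robot.capture('wrist');cv2.imwrite('pics/w27.png',c['image'])
"
```

```text
time: 33.8
ee_pos: [0.5651, -0.3743, -0.0058]
eef_rot: [[0.998, -0.071, 0.001], [-0.071, -0.998, -0.001], [0.001, 0.001, -1.0]]
ft_force: [0.5, 0.2, -0.7]
finger_gap: 1.0
time: 34.6
ee_pos: [0.5658, -0.3747, -0.0041]
eef_rot: [[0.998, -0.071, 0.003], [-0.071, -0.998, -0.001], [0.003, 0.001, -1.0]]
ft_force: [-1.3, 2.8, 13.1]
finger_gap: 0.667
t 34.6 d [ 0.2 -0.2 -0.1] tw [ 0.06 -0.17  0.35] pos [ 0.5658 -0.3747 -0.0041] yaw -94.05 F [-1.3  2.8 13.1] gap 0.667 q7 -0.69
```

View pics/w27.png

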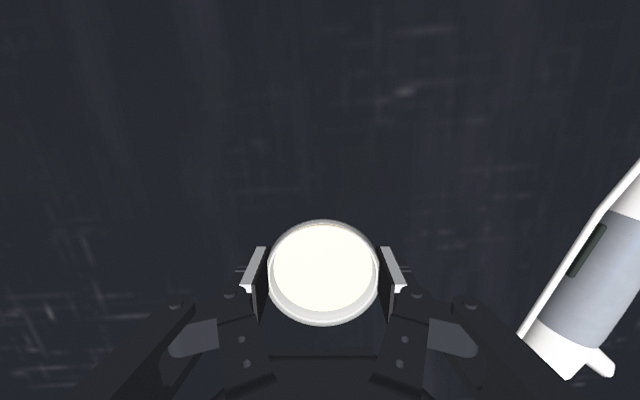

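```bash

python3 -m handwheel '{"gripper":[255,255,255,255,255,255,255,255],"delta_pos":[[0,0,-15],[0,0,-50],[0,0,-95],[0,0,-140],[0,0,-185],[0,0,-230],[0,0,-270],[0,0,-283]],"twist":[[0,0,0],[0,0,0],[0,0,0],[0,0,0],[0,0,0],[0,0,0],[0,0,0],[0,0,0]]}'
python3 -m handwheel '{"gripper":[255,255,255,255,255,255,255,255],"delta_pos":[[-4,-40,0],[-8,-85,0],[-13,-130,0],[-18,-175,0],[-22,-220,0],[-27,-265,0],[-32,-310,0],[-36,-350,0]],"twist":[[0,0,0],[0,0,0],[0,0,0],[0,0,0],[0,0,0],[0,0,0],[0,0,0],[0,0,0]]}'
python3 -c "
from h import *
go([.551,.1005,.231],-94.4)
c=robot.capture('wrist');cv2.imwrite('pics/w28.png',c['image'])
"
```

```text
time: 35.45
ee_pos: [0.565, -0.3753, 0.2824]
eef_rot: [[0.997, -0.071, 0.006], [-0.071, -0.997, -0.004], [0.006, 0.004, -1.0]]
ft_force: [0.0, -1.0, -0.0]
finger_gap: 0.663
time: 36.25
ee_pos: [0.5528, -0.0198, 0.2762]
eef_rot: [[0.998, -0.07, -0.001], [-0.07, -0.998, 0.001], [-0.001, -0.001, -1.0]]
ft_force: [0.0, 1.0, 0.3]
finger_gap: 0.667
t 36.25 d [ -10.2 -119.8   45.3] tw [-0.04  0.03  0.4 ] pos [ 0.5528 -0.0198  0.2762] yaw -94.0 F [0.  1.  0.3] gap 0.667 q7 -1.44
```

View pics/w28.png

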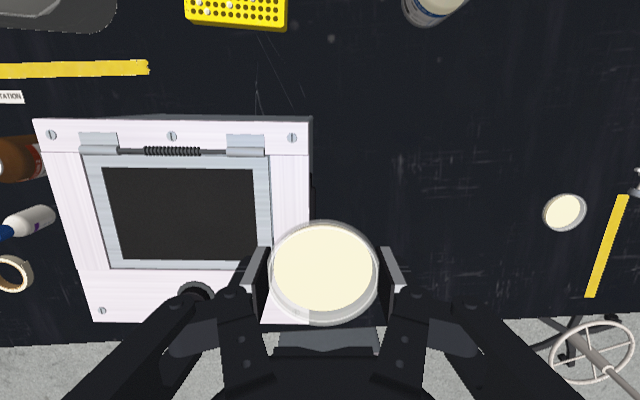

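```bash

python3 -m handwheel '{"gripper":[255,255,255,255,255,255,255,255],"delta_pos":[[-4,-40,0],[-8,-80,0],[-11,-121,0],[-11,-121,10],[-11,-121,30],[-11,-121,45],[-11,-121,45],[-11,-121,45]],"twist":[[0,0,0],[0,0,0],[0,0,0],[0,0,0],[0,0,0],[0,0,0],[0,0,0],[0,0,0]]}'
python3 -c "
from h import *
go([.551,.1005,.136],-94.4)
c=robot.capture('wrist');cv2.imwrite('pics/w29.png',c['image'])
"
```

```text
time: 37.1
ee_pos: [0.551, 0.0988, 0.2315]
eef_rot: [[0.997, -0.071, -0.0], [-0.071, -0.997, -0.0], [-0.0, 0.0, -1.0]]
ft_force: [0.3, -0.5, -0.1]
finger_gap: 0.664
t 37.1 d [-0.1 -1.7 95.5] tw [0.02 0.02 0.32] pos [0.551  0.0988 0.2315] yaw -94.08 F [ 0.3 -0.5 -0.1] gap 0.664 q7 -1.65
```

View pics/w29.png

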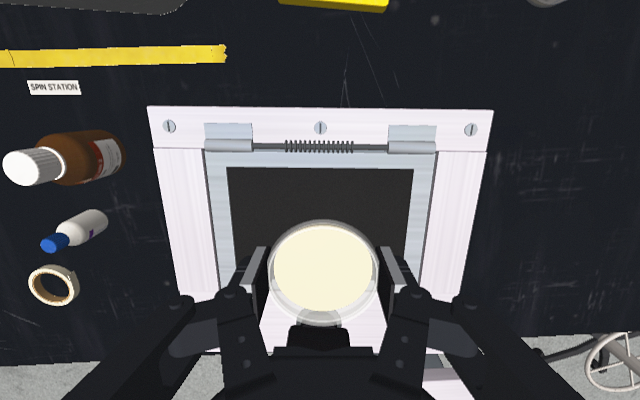

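```bash

python3 -m handwheel '{"gripper":[255,255,255,255,255,255,255,255],"delta_pos":[[0,-1,15],[0,-2,30],[0,-2,44],[0,-2,58],[0,-2,72],[0,-2,86],[0,-2,97],[0,-2,97]],"twist":[[0,0,0],[0,0,0],[0,0,0],[0,0,0],[0,0,0],[0,0,0],[0,0,0],[0,0,0]]}'
python3 -m handwheel '{"gripper":[200,150,80,0,0,0,0,0],"delta_pos":[[0,0,3],[0,0,5],[0,0,7],[0,0,7],[0,0,7],[0,0,7],[0,0,7],[0,0,7]],"twist":[[0,0,0],[0,0,0],[0,0,0],[0,0,0],[0,0,0],[0,0,0],[0,0,0],[0,0,0]]}'
python3 -c "
from h import *
go([.551,.1005,.28],-94.4)
c=robot.capture('wrist');cv2.imwrite('pics/w30.png',c['image'])
"
```

```text
time: 37.95
ee_pos: [0.5495, 0.1011, 0.1319]
eef_rot: [[0.997, -0.071, -0.004], [-0.071, -0.997, -0.001], [-0.004, 0.001, -1.0]]
ft_force: [-3.6, 0.2, -0.4]
finger_gap: 0.667
time: 38.75
ee_pos: [0.5512, 0.1014, 0.1273]
eef_rot: [[0.998, -0.07, -0.0], [-0.07, -0.998, 0.0], [-0.0, -0.0, -1.0]]
ft_force: [-1.8, 0.8, 0.4]
finger_gap: 1.0
t 38.75 d [-1.000e-01  9.000e-01 -1.527e+02] tw [-0.01  0.01  0.36] pos [0.5512 0.1014 0.1273] yaw -94.04 F [-1.8  0.8  0.4] gap 1.0 q7 -1.58
```

View pics/w30.png

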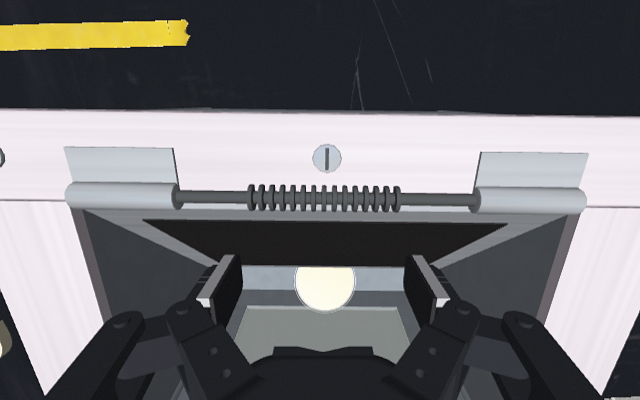

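```bash

python3 -m handwheel '{"gripper":[0,0,0,0,0,0,0,0],"delta_pos":[[0,0,-35],[0,0,-80],[0,0,-125],[-1,10,-152],[-6,50,-152],[-11,95,-152],[-16,140,-152],[-21,185,-152]],"twist":[[0,0,0],[0,0,0],[0,0,0],[0,0,0],[0,0,0],[0,0,0],[0,0,0],[0,0,0]]}'
python3 -m handwheel '{"gripper":[0,0,0,0,0,0,0,0],"delta_pos":[[-5,45,0],[-10,90,0],[-15,135,0],[-20,180,0],[-25,220,20],[-30,250,50],[-30,250,70],[-30,250,70]],"twist":[[0,0,0],[0,0,0],[0,0,0],[0,0,0],[0,0,0],[0,0,0],[0,0,0],[0,0,0]]}'
python3 -c "
from h import *
go([.458,-.389,-.004],-94.4)
c=robot.capture('wrist');cv2.imwrite('pics/w31.png',c['image']); dishes(c)
"
```

```text
time: 39.6
ee_pos: [0.5169, -0.084, 0.2796]
eef_rot: [[0.997, -0.071, 0.001], [-0.071, -0.997, -0.0], [0.001, 0.0, -1.0]]
ft_force: [0.2, -0.2, 0.7]
finger_gap: 0.997
time: 40.4
ee_pos: [0.4676, -0.3297, 0.2068]
eef_rot: [[0.997, -0.074, -0.004], [-0.074, -0.997, 0.001], [-0.004, -0.001, -1.0]]
ft_force: [-0.6, 1.1, 0.9]
finger_gap: 0.996
t 40.4 d [ -4.3  60.  210.8] tw [-0.04  0.24  0.17] pos [ 0.4676 -0.3297  0.2068] yaw -94.23 F [-0.6  1.1  0.9] gap 0.996 q7 -0.77
[ 426    0  105  268 4719] [472.9 118.6] [ 0.5209 -0.5059  0.0115]
[ 347  162   48   46 1758] [370.3 184.4] [ 0.4513 -0.3876  0.0115]
[ 538  302  102   98 5923] [604.6 347.7] [ 0.1654 -0.7397  0.0115]
[ 263  314  157   49 4529] [347.5 333.8] [ 0.2211 -0.3491  0.0115]
[   0  333   95   67 3687] [ 36.5 360.6] [0.204  0.1364 0.0115]
[ 457  367   47   33 1016] [479.2 386.3] [ 0.098  -0.5571  0.0115]
```

View pics/w31.png

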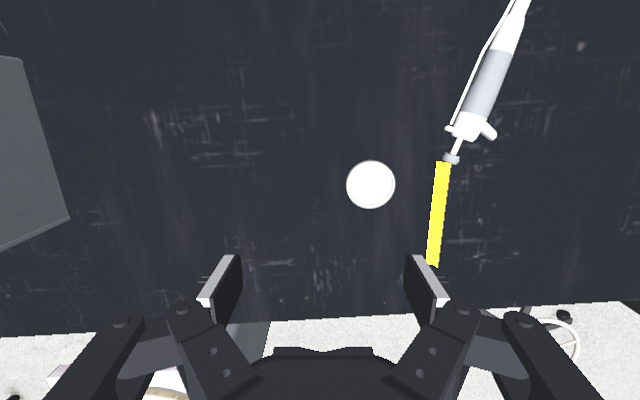

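```bash

python3 -m handwheel '{"gripper":[0,0,0,0,0,0,0,0],"delta_pos":[[-6,30,10],[-12,58,35],[-12,58,70],[-12,58,105],[-12,58,130],[-12,58,130],[-12,58,130],[-12,58,130]],"twist":[[0,0,0],[0,0,0],[0,0,0],[0,0,0],[0,0,0],[0,0,0],[0,0,0],[0,0,0]]}'
python3 -c "
from h import *
c=robot.capture('wrist');cv2.imwrite('pics/w32.png',c['image']); dishes(c)
go([.451,-.388,-.004],-94.4)
"
```

```text
time: 41.25
ee_pos: [0.455, -0.3868, 0.0818]
eef_rot: [[0.998, -0.07, 0.003], [-0.07, -0.998, -0.002], [0.003, 0.002, -1.0]]
ft_force: [0.2, -0.3, 0.6]
finger_gap: 1.0
[444   0  60 127 658] [472.8  62.3] [ 0.5577 -0.4967  0.0115]
[ 437    0  115  175 5379] [494.5  92.5] [ 0.5373 -0.5137  0.0115]
[ 416  174   42   93 1795] [431.8 218.4] [ 0.4447 -0.4749  0.0115]
[ 287  183   74   69 3992] [323.4 217.1] [ 0.4519 -0.3878  0.0115]
[589 377  51  23 929] [617.9 388.2] [ 0.2436 -0.674   0.0115]
t 41.3 d [-4.   1.3 85.6] tw [ 0.1  -0.17  0.4 ] pos [ 0.4549 -0.3868  0.0817] yaw -94.0 F [-0.2  0.6 -0. ] gap 1.0 q7 -0.58
```

View pics/w32.png

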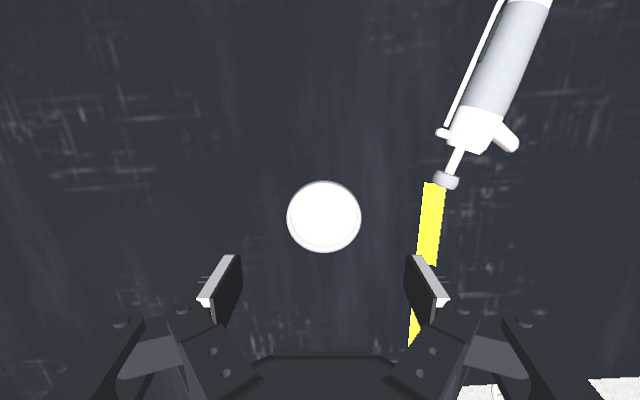

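```bash

python3 -m handwheel '{"gripper":[0,0,0,0,0,0,0,0],"delta_pos":[[-2,1,25],[-2,1,50],[-2,1,68],[-2,1,79],[-2,1,85],[-2,1,85],[-2,1,85],[-2,1,85]],"twist":[[0,0,0],[0,0,0],[0,0,0],[0,0,0],[0,0,0],[0,0,0],[0,0,0],[0,0,0]]}'
python3 -m handwheel '{"gripper":[40,60,80,90,100,120,160,200],"delta_pos":[[0,0,0],[0,0,0],[0,0,0],[0,0,0],[0,0,0],[0,0,0],[0,0,0],[0,0,0]],"twist":[[0,0,0],[0,0,0],[0,0,0],[0,0,0],[0,0,0],[0,0,0],[0,0,0],[0,0,0]]}'
python3 -c "
from h import *
go([.451,-.388,-.004],-94.4)
c=robot.capture('wrist');cv2.imwrite('pics/w33.png',c['image'])
"
```

```text
time: 42.1
ee_pos: [0.4519, -0.3875, -0.0048]
eef_rot: [[0.997, -0.071, 0.001], [-0.071, -0.998, -0.001], [0.001, 0.001, -1.0]]
ft_force: [-0.5, -0.2, -0.5]
finger_gap: 1.0
time: 42.9
ee_pos: [0.452, -0.3876, -0.0041]
eef_rot: [[0.997, -0.071, 0.002], [-0.071, -0.997, -0.001], [0.002, 0.001, -1.0]]
ft_force: [-0.7, 2.4, 11.9]
finger_gap: 0.667
t 42.9 d [-0.9  0.4 -0.2] tw [ 0.04 -0.1   0.33] pos [ 0.452  -0.3876 -0.0041] yaw -94.07 F [-0.7  2.4 11.9] gap 0.667 q7 -0.52
```

View pics/w33.png

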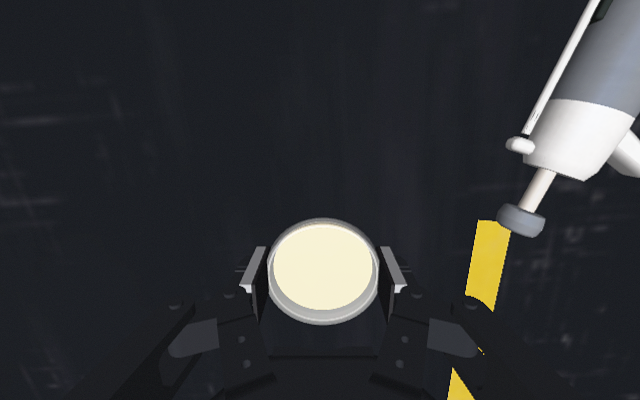

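```bash

python3 -m handwheel '{"gripper":[255,255,255,255,255,255,255,255],"delta_pos":[[0,0,-15],[0,0,-50],[0,0,-95],[0,0,-140],[0,0,-185],[0,0,-230],[0,0,-270],[0,0,-283]],"twist":[[0,0,0],[0,0,0],[0,0,0],[0,0,0],[0,0,0],[0,0,0],[0,0,0],[0,0,0]]}'
python3 -m handwheel '{"gripper":[255,255,255,255,255,255,255,255],"delta_pos":[[5,-40,0],[11,-85,0],[17,-130,0],[23,-175,0],[29,-220,0],[35,-265,0],[41,-310,0],[46,-350,0]],"twist":[[0,0,0],[0,0,0],[0,0,0],[0,0,0],[0,0,0],[0,0,0],[0,0,0],[0,0,0]]}'
python3 -m handwheel '{"gripper":[255,255,255,255,255,255,255,255],"delta_pos":[[5,-40,0],[10,-80,0],[15,-120,0],[18,-143,10],[18,-143,30],[18,-143,45],[18,-143,45],[18,-143,45]],"twist":[[0,0,0],[0,0,0],[0,0,0],[0,0,0],[0,0,0],[0,0,0],[0,0,0],[0,0,0]]}'
python3 -c "
from h import *
go([.551,.1005,.136],-94.4)
c=robot.capture('wrist');cv2.imwrite('pics/w34.png',c['image'])
"
```

```text
time: 43.75
ee_pos: [0.4517, -0.3885, 0.2827]
eef_rot: [[0.997, -0.072, 0.005], [-0.072, -0.997, -0.004], [0.005, 0.004, -1.0]]
ft_force: [1.1, -0.9, 0.4]
finger_gap: 0.665
time: 44.55
ee_pos: [0.5218, -0.0385, 0.2772]
eef_rot: [[0.998, -0.07, -0.0], [-0.07, -0.998, 0.001], [-0.001, -0.001, -1.0]]
ft_force: [0.4, 0.0, -0.2]
finger_gap: 0.665
time: 45.35
ee_pos: [0.5499, 0.0993, 0.2322]
eef_rot: [[0.997, -0.072, -0.001], [-0.072, -0.997, -0.001], [-0.001, 0.001, -1.0]]
ft_force: [-0.2, -0.6, -0.7]
finger_gap: 0.665
t 45.35 d [ 1.  -1.3 96.2] tw [0.04 0.04 0.26] pos [0.5499 0.0993 0.2322] yaw -94.14 F [-0.2 -0.6 -0.7] gap 0.665 q7 -1.64
```

View pics/w34.png

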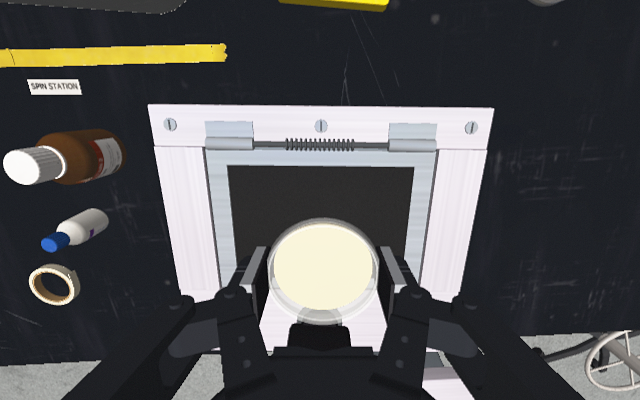

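```bash

python3 -m handwheel '{"gripper":[255,255,255,255,255,255,255,255],"delta_pos":[[1,-1,15],[1,-1,30],[1,-1,44],[1,-1,58],[1,-1,72],[1,-1,86],[1,-1,97],[1,-1,97]],"twist":[[0,0,0],[0,0,0],[0,0,0],[0,0,0],[0,0,0],[0,0,0],[0,0,0],[0,0,0]]}'
python3 -m handwheel '{"gripper":[200,150,80,0,0,0,0,0],"delta_pos":[[0,0,3],[0,0,5],[0,0,7],[0,0,7],[0,0,7],[0,0,7],[0,0,7],[0,0,7]],"twist":[[0,0,0],[0,0,0],[0,0,0],[0,0,0],[0,0,0],[0,0,0],[0,0,0],[0,0,0]]}'
python3 -c "
from h import *
go([.551,.1005,.28],-94.4)
c=robot.capture('wrist');cv2.imwrite('pics/w35.png',c['image'])
for u,v in [(325,290),(325,275),(260,275),(300,350),(325,240)]: print(u,v,world(c,u,v).round(4))
"
```

```text
time: 46.2
ee_pos: [0.5495, 0.1011, 0.133]
eef_rot: [[0.997, -0.071, -0.004], [-0.071, -0.997, -0.001], [-0.004, 0.001, -1.0]]
ft_force: [-2.9, 0.3, -0.0]
finger_gap: 0.666
time: 47.0
ee_pos: [0.5512, 0.1015, 0.1283]
eef_rot: [[0.998, -0.07, -0.0], [-0.07, -0.998, 0.0], [-0.0, -0.0, -1.0]]
ft_force: [-1.8, 1.2, 1.8]
finger_gap: 0.995
t 47.0 d [-1.000e-01  9.000e-01 -1.517e+02] tw [-0.01  0.01  0.36] pos [0.5512 0.1015 0.1283] yaw -94.04 F [-1.8  1.2  1.8] gap 0.995 q7 -1.57
325 290 [0.4655 0.1048 0.0404]
325 275 [0.4931 0.103  0.0569]
260 275 [0.4659 0.174  0.0087]
300 350 [0.5629 0.1073 0.2013]
325 240 [0.5804 0.098  0.1624]
```

View pics/w35.png

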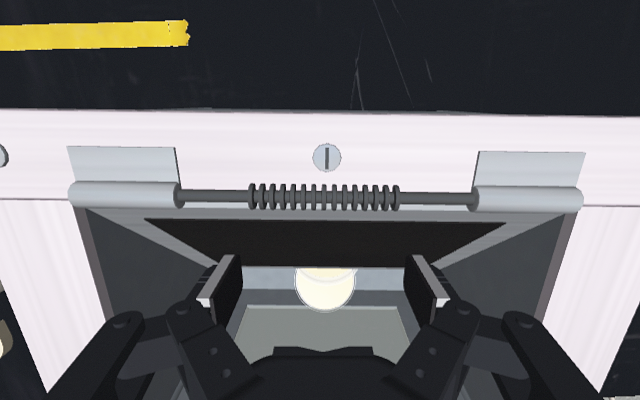

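```bash

python3 -m handwheel '{"gripper":[0,0,0,0,0,0,0,0],"delta_pos":[[0,0,-35],[0,0,-80],[0,0,-125],[0,0,-165],[-15,0,-175],[-40,0,-175],[-70,0,-175],[-82,0,-175]],"twist":[[0,0,0],[0,0,0],[0,0,0],[0,0,0],[0,0,-8],[0,0,-16],[0,0,-24],[0,0,-32]]}'
python3 -c "
from h import *
go([.4685,.1072,.3],-8.4)
c=robot.capture('wrist');cv2.imwrite('pics/w36.png',c['image'])
t=robot.capture('top');crop(t,230,150,480,290,3,'pics/t36.png')
"
```

```text
time: 47.85
ee_pos: [0.4683, 0.1066, 0.3035]
eef_rot: [[0.881, 0.473, 0.001], [0.473, -0.881, 0.001], [0.001, -0.001, -1.0]]
ft_force: [0.6, -0.0, -0.0]
finger_gap: 0.999
t 47.85 d [ 0.5 -0.5  3.5] tw [-1.000e-02 -7.000e-02 -5.334e+01] pos [0.4683 0.1066 0.3035] yaw -61.74 F [ 0.6 -0.  -0. ] gap 0.999 q7 -1.34
```

View pics/w36.png

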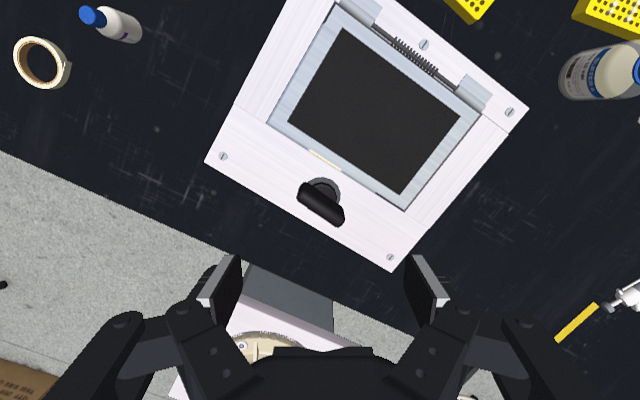

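View pics/t36.png

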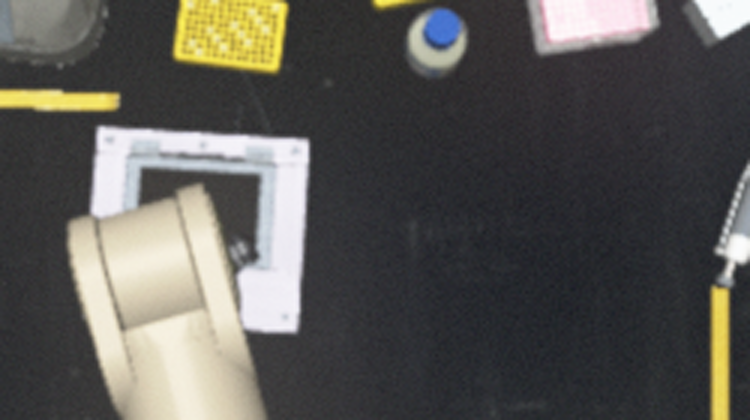

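```bash

python3 -c "
from h import *
c=robot.capture('wrist');crop(c,270,120,390,230,6,'pics/w37.png')
for u,v in [(322,159),(330,163),(375,60),(375,110),(330,120),(400,185),(290,110),(440,110)]: print(u,v,world(c,u,v).round(4))
"
```

```text
322 159 [0.4742 0.1104 0.0348]
330 163 [0.4742 0.0971 0.0332]
375 60 [0.592  0.1239 0.1904]
375 110 [0.5589 0.1034 0.1896]
330 120 [0.5334 0.1335 0.1888]
400 185 [0.5129 0.0478 0.1896]
290 110 [0.5244 0.1679 0.1888]
440 110 [0.5854 0.054  0.1889]
```

View pics/w37.png

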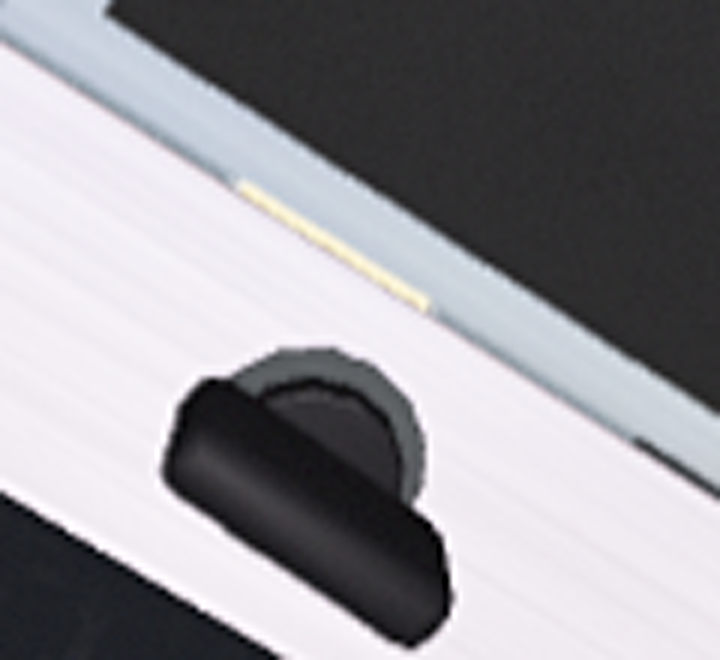

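The bench is clear and the flap is level at z = 0.189–0.190. The cream sliver is a dish seen through the edge gap, at z = 0.034 inside the box. Next I'll turn the knob back.

```bash

python3 -m handwheel '{"gripper":[0,0,0,0,0,0,0,0],"delta_pos":[[0,0,0],[0,0,0],[0,0,0],[0,0,0],[0,0,0],[0,0,0],[0,0,0],[0,0,0]],"twist":[[0,0,-8],[0,0,-16],[0,0,-24],[0,0,-32],[0,0,-40],[0,0,-48],[0,0,-53.5],[0,0,-53.5]]}'
python3 -c "
from h import *
go([.4690,.1072,.203],-8.4)
c=robot.capture('wrist');crop(c,250,140,390,260,5,'pics/w38.png')
"
```

```text
time: 48.8
ee_pos: [0.4704, 0.1066, 0.3032]
eef_rot: [[0.152, 0.988, 0.0], [0.988, -0.152, -0.001], [-0.001, 0.001, -1.0]]
ft_force: [-0.1, -0.8, 0.4]
finger_gap: 1.003
t 48.8 d [  0.5  -1.5 100.2] tw [ 0.04  0.06 -0.33] pos [0.4704 0.1066 0.3032] yaw -8.73 F [-0.1 -0.8  0.4] gap 1.003 q7 -0.41
```

View pics/w38.png

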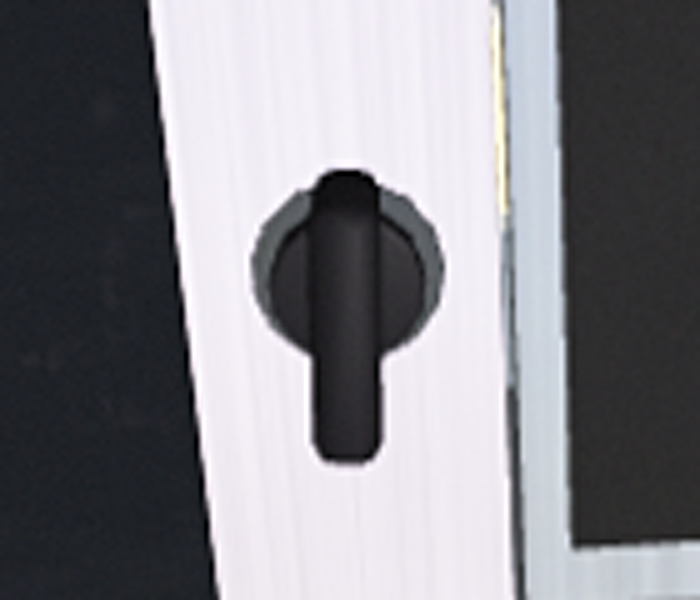

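```bash

python3 -m handwheel '{"gripper":[0,0,0,0,0,0,0,0],"delta_pos":[[0.5,-1.5,20],[0.5,-1.5,45],[0.5,-1.5,65],[0.5,-1.5,80],[0.5,-1.5,92],[0.5,-1.5,100],[0.5,-1.5,100],[0.5,-1.5,100]],"twist":[[0,0,0],[0,0,0],[0,0,0],[0,0,0],[0,0,0],[0,0,0],[0,0,0],[0,0,0]]}'
python3 -m handwheel '{"gripper":[60,120,180,220,255,255,255,255],"delta_pos":[[0,0,0],[0,0,0],[0,0,0],[0,0,0],[0,0,0],[0,0,0],[0,0,0],[0,0,0]],"twist":[[0,0,0],[0,0,0],[0,0,0],[0,0,0],[0,0,0],[0,0,0],[0,0,0],[0,0,0]]}' 30
python3 -c "
from h import *
go([.4685,.1072,.203],-92)
"
```

```text
time: 49.65
ee_pos: [0.4684, 0.1077, 0.2037]
eef_rot: [[0.15, 0.989, 0.001], [0.989, -0.15, -0.0], [0.0, 0.001, -1.0]]
ft_force: [-0.1, -0.6, -0.4]
finger_gap: 1.006
time: 50.45
ee_pos: [0.4675, 0.1079, 0.2035]
eef_rot: [[0.148, 0.989, -0.001], [0.989, -0.148, 0.0], [0.0, -0.001, -1.0]]
ft_force: [-4.4, -0.4, 6.3]
finger_gap: 0.13
t 50.45 d [-0.6  1.1  0.5] tw [-6.000e-02  4.000e-02  8.346e+01] pos [0.4675 0.1079 0.2035] yaw -8.54 F [-4.4 -0.4  6.3] gap 0.13 q7 -0.36
```

Gripped. I'll turn it back +84° clockwise.

```bash

python3 -m handwheel '{"gripper":[255,255,255,255,255,255,255,255],"delta_pos":[[0,0,0],[0,0,0],[0,0,0],[0,0,0],[0,0,0],[0,0,0],[0,0,0],[0,0,0]],"twist":[[0,0,6],[0,0,12],[0,0,18],[0,0,24],[0,0,30],[0,0,36],[0,0,42],[0,0,48]]}'
python3 -m handwheel '{"gripper":[255,255,255,255,255,255,255,255],"delta_pos":[[0,0,0],[0,0,0],[0,0,0],[0,0,0],[0,0,0],[0,0,0],[0,0,0],[0,0,0]],"twist":[[0,0,6],[0,0,12],[0,0,18],[0,0,24],[0,0,30],[0,0,35],[0,0,35],[0,0,35]]}'
python3 -c "
from h import *
go([.4685,.1072,.203],-92)
"
```

```text
time: 51.25
ee_pos: [0.4674, 0.108, 0.2035]
eef_rot: [[0.837, 0.548, -0.002], [0.548, -0.837, 0.0], [-0.001, -0.001, -1.0]]
ft_force: [-5.8, 0.5, 6.3]
finger_gap: 0.137
time: 52.05
ee_pos: [0.4673, 0.108, 0.2035]
eef_rot: [[1.0, -0.027, -0.002], [-0.027, -1.0, 0.0], [-0.002, -0.0, -1.0]]
ft_force: [-5.6, -0.8, 7.3]
finger_gap: 0.136
t 52.05 d [1.2 0.8 0.5] tw [-0.02  0.1   0.46] pos [0.4673 0.108  0.2035] yaw -91.54 F [-5.6 -0.8  7.3] gap 0.136 q7 -1.78
```

Release, rise well clear and verify.

```bash

python3 -m handwheel '{"gripper":[150,80,0,0,0,0,0,0],"delta_pos":[[0,0,0],[0,0,0],[0,0,0],[0,0,0],[0,0,-30],[0,0,-60],[0,0,-90],[0,0,-97]],"twist":[[0,0,0],[0,0,0],[0,0,0],[0,0,0],[0,0,0],[0,0,0],[0,0,0],[0,0,0]]}'
python3 -m handwheel '{"gripper":[0,0,0,0,0,0,0,0],"delta_pos":[[0,0,0],[0,40,0],[0,85,0],[0,130,0],[0,175,0],[0,220,0],[0,260,0],[0,260,0]],"twist":[[0,0,0],[0,0,0],[0,0,0],[0,0,0],[0,0,0],[0,0,0],[0,0,0],[0,0,0]]}'
python3 -c "
from h import *
go([.4685,.1072,.3],-92)
t=robot.capture('top');cv2.imwrite('pics/t40.png',t['image']);crop(t,250,185,340,265,8,'pics/t41.png')
s=robot.capture('scene');crop(s,230,150,430,310,4,'pics/s41.png')
f=lambda x,y:(250+(x+.5)/8-.5,185+(y+.5)/8-.5)
for u,v in [(295,215),(285,228),(305,228),(290,210),(262,225)]: print(world(t,u,v).round(4))
for n,u,v in [('amber',211,212),('drop',201,241),('bot',375,160)]: print(n,world(t,u,v).round(4))
"
```

```text
time: 52.85
ee_pos: [0.4694, 0.1079, 0.3032]
eef_rot: [[1.0, -0.027, 0.004], [-0.027, -1.0, 0.002], [0.004, -0.002, -1.0]]
ft_force: [0.5, -0.3, -0.9]
finger_gap: 0.995
time: 53.65
ee_pos: [0.4589, -0.1581, 0.2992]
eef_rot: [[0.999, -0.036, -0.001], [-0.036, -0.999, -0.002], [-0.001, 0.003, -1.0]]
ft_force: [-1.7, -0.3, -0.1]
finger_gap: 1.003
t 53.65 d [ 1.000e-01 -2.655e+02 -1.400e+00] tw [ 0.15  0.08 -0.05] pos [ 0.4589 -0.1581  0.2992] yaw -92.05 F [-1.7 -0.3 -0.1] gap 1.003 q7 -1.23
[0.5662 0.1017 0.1922]
[0.5271 0.1327 0.1921]
[0.526  0.0719 0.1908]
[0.5821 0.1169 0.1905]
[0.5378 0.2028 0.1905]
amber [0.5889 0.3755 0.1169]
drop [0.4984 0.416  0.0792]
bot [ 0.7456 -0.1551  0.1273]
```

View pics/t40.png

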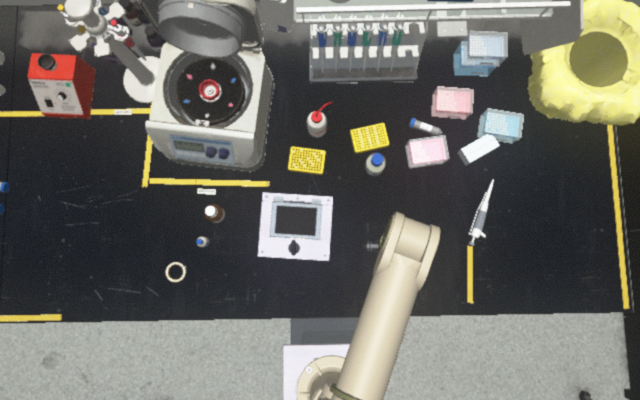

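View pics/t41.png

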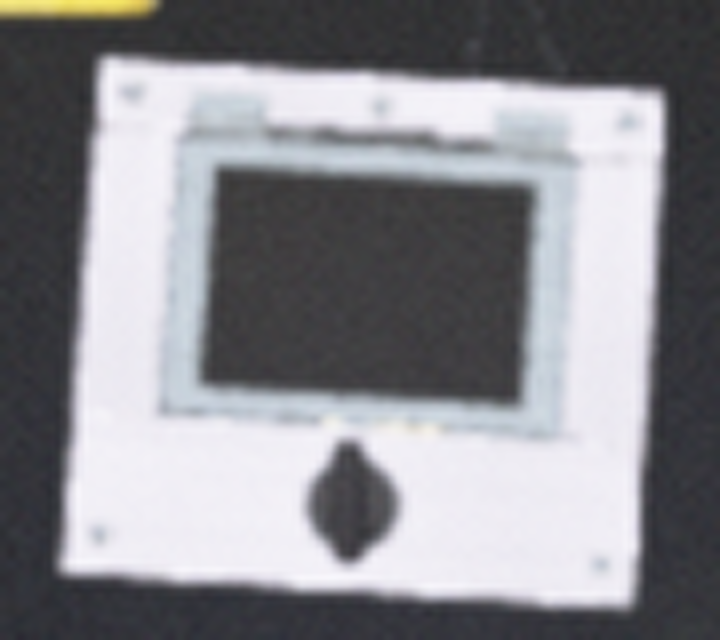

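View pics/s41.png

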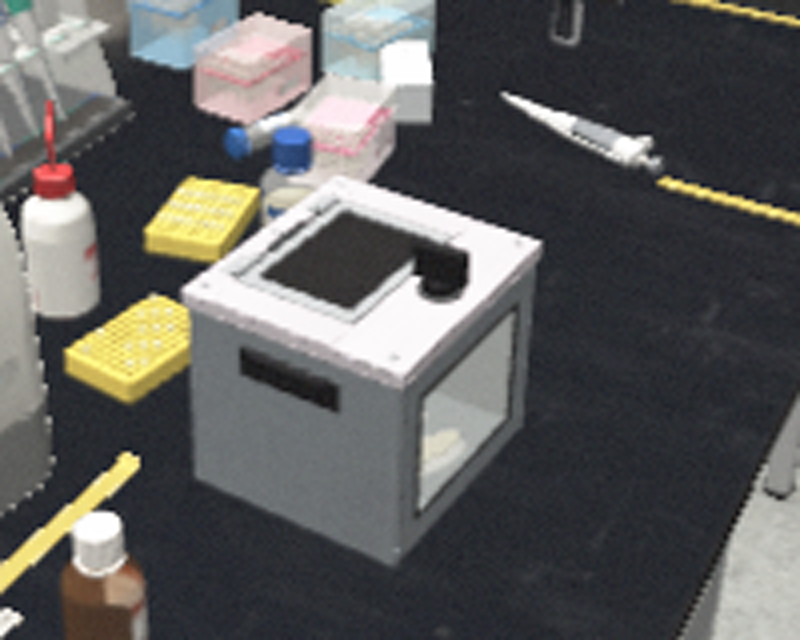

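```bash

python3 -m handwheel '{"gripper":[0,0,0,0,0,0,0,0],"delta_pos":[[0,0,0],[0,0,0],[0,0,0],[0,0,0],[0,0,0],[0,0,0],[0,0,0],[0,0,0]],"twist":[[0,0,0],[0,0,0],[0,0,0],[0,0,0],[0,0,0],[0,0,0],[0,0,0],[0,0,0]]}'
python3 -c "
from rig import robot
print(robot.finish_job())"
```

```text
time: 54.55
ee_pos: [0.461, -0.1521, 0.3003]
eef_rot: [[1.0, -0.027, -0.0], [-0.027, -1.0, -0.0], [-0.0, 0.0, -1.0]]
ft_force: [0.9, 0.3, 0.1]
finger_gap: 1.003
the job is handed in; nothing more can be done
None
```

I freed the flap with the wing knob, pushed all five dishes in through it, turned the knob back to locked and handed the job in at about 55 s. `finish_job` gives no verdict, so the result rests on my own last checks.

- **Bench:** pictures after the last drop show no dish left on it.
- **Dishes:** I could not count all five in the box. Dishes show through the front pane, and the ones I measured inside lie at about z = 0.03 to 0.06 m, well below the lid. I watched each dish slide off the flap.
- **Flap:** it reads level with the lid, at z ≈ 0.19 m.
- **Knob:** I judged it at about 0.05 to 0.07 rad from the gripper's turn and the top view, within the 0.3 rad limit.
- **Bottles:** all three measure within about 1 mm of where they started.
- **Robot:** at hand-in the gripper was open, clear of everything, at z = 0.30 m.

One thing went wrong. On the third dish I closed the fingers too high, and they slid off over its top. The wrist force briefly reached 42 N. I believe only the fingertips pressed, not the gripper's body, which has a 40 N limit, but I can't confirm that. I measured the dish again and took it from lower down, and the rest went in without trouble.

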